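# Clamp a pump head in the cam fixture

## Robot

A 6-joint arm with a two-finger parallel gripper is mounted at the origin on the work surface. World frame = base frame: x ahead of the robot, y to its left, z up, the work surface at z = 0. Lengths are in m, angles in rad, forces in N, time in s.
With the tool pointing down it reaches from about 0.225 to 0.875 m from the base axis. Payload 3.4 kg.
Tool frame: the origin (TCP) lies between the finger pads; the fingertips stand 25 mm ahead of it and the grasp point (between the pads) lies 6 mm ahead of it (manip.tips_ahead is the distance from the TCP to the fingertips, in m); z points along the fingers, x is the direction in which the jaws open and shut, and the axes are right-handed (so a half turn about z gives the same grasp; the last joint's range is limited). The gripper opens to 85 mm and grips with 20 to 120 N. Pads are 22 mm wide; open, the fingers measure 114 mm over their backs; the gripper's body (76 mm by 85 mm) begins 54 mm behind the grasp point. The pads swing forward as they close: fully open they stand 13 mm farther back than shut.
Start: joints at [-1.392, 0.276, 1.505, -0, 1.361, -0.121], TCP at [0.17, -0.549, 0.256] pointing down, gripper open.
Joint ranges: [-2.89, 2.89], [-0.75, 2.08], [0.22, 2.7], [-1.18, 4.32], [0.11, 2.71], [-2.7, 2.7]. Speed limits (rad/s): [2.57, 2.57, 3.14, 3.14, 3.14, 3.14].

## Interface

Orientations are given as a unit quaternion [w, x, y, z].
In Python, from rig import manip gives the robot as it stands. The module is installed in compiled form; this text tells all that it offers.
- The arm moves only by the tool send_rows, never from a script. Its argument "plan" is a list of rows, each an object with "linear": the shift along the tool's x, y, z in m, a list of three; "delta_rot": the turn, a rotation vector about the tool's x, y, z in degrees, a list of three; "fingers": the finger opening in m, from 0 to 0.0854. A call has 1 to 12 rows; each row shifts and turns the pose as measured when the row begins, along the tool's axes as they then stand; what a row does not reach is not made up. A row lasts 1/12 s, in which the tool goes at most 41.7 mm and 7.16 degrees, less where a joint would pass 70% of its speed; a pose out of reach is approached as far as the arm can. A call with a gripper value outside its range is refused whole. The fingers move at their own pace and stop on an object; "force" is the grip in N (left out, the last holds). Time passes only in rows, so rows that do not move let the fingers close. It gives the time, the measured TCP pose, the force and the opening at its end, in the units of the state.
- manip.get_state(): the state, without advancing time (a new reading comes with each control period).
- manip.get_image(name): name is "side" or "top"; returns the picture (480x640x3 uint8, red, green, blue); there is no depth.
- manip.camera_info(name): a dict with "K" (3x3 intrinsics, pixels), "dist" ([k1, k2, p1, p2, k3] as OpenCV has them; the pictures are not rectified), "rvec" (rotation vector, rad) and "tvec" (3), from world to camera coordinates, as OpenCV has them. Camera axes: x right, y down, z forward; pixel columns grow to the right and rows downward; lengths in m; the calibration is good to about 2 mm. A picture is of the moment at which its call begins. camera_info takes no time and is no camera call.
- manip.sign_off(): hands the job in, once; it reports no verdict.
Trained networks look in the newest picture that a camera, given by its name, has taken for a name from the list of things; names that differ only in an ending like _2 or _b are one class to them, and where a whole thing is asked for, a point or a joint stands for the part that bears it (a point fixed in the world has none). Each returns a list of dicts, best first, with "p" (0 to 1); they miss things now and then, are a little off and sometimes report something else, mostly with a low value. They report only what shows in the picture. A call takes as long as a camera call. They do not tell look-alikes from the thing itself.
- manip.find_in(thing, camera): "extent" ([left, top, right, bottom] in pixels, round what is visible of it).
- manip.masks_of(thing, camera): "pixels" (480x640 bool, what is visible of it) and "extent" ([left, top, right, bottom] in pixels, round what is visible of it).
The state is a dict: "clock": time; "qpos": joint angles; "qd": joint speeds; "effort": joint torques, N m; "position": TCP position; "ee_rot": TCP orientation; "contact_force": force on the tool from outside, world axes, zero at the start; "moment": the same for the moment, N m; "width": finger opening in m.
Only numpy, scipy, OpenCV 4.12 (cv2) and the standard library are available. Lean on these libraries where they do the work, as an engineer would, in place of code of your own. Each camera call takes 0.05 s, during which the arm holds its last target. There are 200 camera calls.

## Task

Set the steel pump head from the blue tray gently down in the nest of the clamping fixture, lengthwise between the white rails, and let go of it. Then, with a light grip on the handle, crank the camshaft slowly clockwise (seen from above) until the follower rests on the cam's flat dwell, so that the spring pad keeps the head pressed flush against the end fence when you let go of the crank. Never let the crank fly round or the clamp slam open under its spring, and leave everything else where it is.

Things in the scene. Friction and masses are not known exactly. Their poses are not given: they have to be found in the camera images.
- pump_head: Stainless pump head, a block 56 long (its x) x 42 wide (y) x 46 mm tall (z), 0.45 to 0.7 kg, a brass valve nut (18 mm across, 10 mm high) on top. Origin: centre of the underside. It starts upright in the blue tray (200 x 120 mm, floor 4 mm thick, rim 12 mm high). Either end may face the pad.
- nest (a point): Centre of the nest floor (base plate, 12 mm above the table): the middle of the head's underside goes here. x points along the fixture, from camshaft to end fence; z up. White rails, 8 mm high and 8 mm thick, run along x 48 mm apart (3 mm spare each side of the head). Fence (36 mm high) 32 mm along +x, open pad 32 mm along -x: 4 mm spare at each end of the head; the pad pushes it to the fence.
- pad_face (a point): Centre of the face of the round black pad (32 mm diameter), 23 mm above the nest floor; x points to the fence. The follower advances it 8 mm until it has the head against the fence; then it stands still while only its spring is squeezed, so its position does not show whether the dwell is reached.
- pad: The pad and its brass spring sleeve. The origin is not on the pad: open, it lies on the camshaft's axis at table height, and it slides with the pad along the fixture's x.
- shaft_top (a point): On the vertical camshaft axis, level with the crank arm's top, 74 mm above the table (a nut, 24 mm diameter, stands 6 mm higher). Brass cam below. As the crank goes clockwise the roller meets: round base (radius 22 mm, clamp open; the start is here, 0.2 to 3.7 rad before the rise), even rise of 17 mm in 90 degrees, flat dwell (radius 39 mm) for 30 degrees, sudden drop to the base.
- camshaft: Camshaft with crank arm, turns endlessly; origin on its axis at table height, x along the arm. The cam is clamped on it at another angle each time: the crank's angle does not tell where the dwell is. Handle force: a newton or two on the base, growing to about 10 N late in the rise, falling away again on the dwell. Let go on the rise it flies back; anticlockwise it jams. Stay under 4 rad/s.
- crank_pin (a point): Middle of the crank handle, 55 mm from the camshaft's axis, 100 mm above the table.
- handle: Black plastic crank handle, upright, 26 mm diameter, 52 mm tall; origin at the centre of its lower end, 74.5 mm above the table. It revolves freely on its pin, so a gripper can keep its own direction while going round. A grip of 20 to 50 N is ample; squeeze and push of both fingers added together must stay under 160 N.
- check_valve: Small brass check valve, 18 mm diameter, 26 mm tall, standing in the far end of the blue tray; leave it. Origin under its centre.
- spanner: Spanner, 140 mm, lying at the right; leave it.
- screwdriver: Red screwdriver, 190 mm, lying at the right; leave it.
- solvent: Amber bottle, 72 mm diameter, 160 mm tall, at the back or the right; leave it.
- beaker: Glass beaker, 68 mm diameter, 85 mm tall; leave it.
- fittings_jar: Clear jar with white lid, 60 mm diameter, 60 mm tall; leave it.
- wash: White wash bottle with red cap, 60 mm diameter, 150 mm tall, at the back left; leave it.
There are look-alikes about, which are no part of the job. Leave any green or orange look-alike of the pump_head alone.

How it is judged:
On the way, in this order (a step that is already met when the one before it is completed fails the run):
1. the pump head stands in the nest, lengthwise between the rails, and has been let go (x of pump_head in the frame of nest between -0.008 and 0.008 m and y of pump_head in the frame of nest between -0.006 and 0.006 m and z of pump_head in the frame of nest below 0.003 m and angle between pump_head's own z axis and vertical below 0.06 rad and angle between the x axis of pump_head and the x axis of nest, either way round below 0.15 rad and contact force between the fingers and pump_head below 0.1 N), for 0.2 s.
2. the pad has been cranked up against the head (contact force between pad and pump_head above 5 N), for 0.1 s.
At the end, for the whole second after the job is handed in: With the crank let go and still, the roller on the dwell: the pad presses the head with over 33 N (dwell gives 36), the head down in the nest, between the rails, upright and square within 3 degrees, against the fence within 2.5 mm (contact force between pad and pump_head above 33 N and x of pump_head in the frame of nest between 0.0015 and 0.0065 m and y of pump_head in the frame of nest between -0.005 and 0.005 m and z of pump_head in the frame of nest below 0.003 m and angle between pump_head's own z axis and vertical below 0.05 rad and angle between the x axis of pump_head and the x axis of nest, either way round below 0.06 rad and linear speed of pump_head below 0.01 m/s and angular speed of camshaft below 0.1 rad/s and contact force between the fingers and handle below 0.1 N); the robot touches nothing.
It fails at once if the crank flies round (over 4 rad/s) (angular speed of camshaft above 4 rad/s).
It fails at once if the clamp slams open (pad faster than 0.5 m/s) (linear speed of pad above 0.5 m/s).
It fails at once if the crank handle is forced: squeeze and push of both fingers together over 160 N (contact force between the fingers and handle above 160 N).
It fails at once if the pump head is let fall (linear speed of pump_head above 0.4 m/s and contact force between the fingers and pump_head below 0.1 N).
It fails at once if another thing is moved by over 20 mm (distance of any of check_valve, spanner, screwdriver, solvent, beaker, fittings_jar, wash from where it was at the start of the episode above 0.02 m).
It also fails if it takes over 70 s, if anything falls off the work surface, if the arm or the gripper's body presses on something with over 40 N, if the wrist force passes 120 N, or if a joint passes its speed limit or range.

## Working session

There is one attempt and no reset: what is moved stays moved. The work goes in short steps, Python scripts to look and compute and a tool call to move; the robot and the scene stay as the last step left them, time stands still between calls to the robot, and variables do not carry over. Pictures are saved under pics/ and viewed, about 8 in all and at most 12, crops included, and the job is handed in when it is done.

Besides the shell and the picture viewer there is one more tool, called after ">>>" as name(argument=value, ...), one argument or row to a line, values as JSON. send_rows: Moves the arm, as the interface text tells. Its arguments: {"type":"object","properties":{"plan":{"type":"array","items":{"type":"object","properties":{"linear":{"type":"array","items":{"type":"number"}},"delta_rot":{"type":"array","items":{"type":"number"}},"fingers":{"type":"number"}}}},"force":{"type":"number"}},"required":["plan"]}

```bash
mkdir -p pics; python3 - <<'E'
from rig import manip
import cv2,numpy as np
for c in ("top","side"):
    im=manip.get_image(c); cv2.imwrite(f"pics/{c}0.png",im[:,:,::-1])
    i=manip.camera_info(c); R=cv2.Rodrigues(np.array(i["rvec"]))[0]
    print(c,"campos",(-R.T@np.array(i["tvec"]).ravel()).round(3),np.array(i["K"]).round(1).tolist(),i["dist"])
    for t in ("pump_head","camshaft","handle","pad","check_valve"):
        print(t,[(round(d["p"],2),np.round(d["extent"]).tolist()) for d in manip.find_in(t,c)][:3])
s=manip.get_state();print(s, manip.tips_ahead)
E
```

```text
top campos [0.342 0.026 1.084] [[494.1, 0.0, 318.2], [0.0, 494.1, 239.9], [0.0, 0.0, 1.0]] [0.02604553 0.         0.         0.         0.        ]
pump_head [(0.97, [154.0, 274.0, 186.0, 297.0]), (0.84, [166.0, 345.0, 198.0, 368.0]), (0.81, [211.0, 308.0, 244.0, 330.0])]
camshaft [(0.96, [328.0, 222.0, 375.0, 253.0])]
handle [(0.5, [327.0, 220.0, 336.0, 237.0])]
pad [(0.69, [293.0, 222.0, 309.0, 239.0])]
check_valve []
side campos [-0.001  0.735  0.703] [[468.5, 0.0, 316.5], [0.0, 468.5, 233.1], [0.0, 0.0, 1.0]] [-0.03406596  0.          0.          0.          0.        ]
pump_head [(0.91, [217.0, 326.0, 256.0, 370.0]), (0.72, [284.0, 355.0, 325.0, 402.0]), (0.66, [290.0, 314.0, 323.0, 352.0])]
camshaft [(0.61, [309.0, 210.0, 344.0, 242.0])]
handle [(0.79, [311.0, 210.0, 320.0, 233.0])]
pad [(0.43, [279.0, 248.0, 298.0, 258.0])]
check_valve [(0.69, [386.0, 199.0, 431.0, 214.0]), (0.49, [198.0, 312.0, 206.0, 328.0])]
{'clock': 0.6, 'qpos': array([-1.39197955e+00,  2.75896255e-01,  1.50486952e+00,  3.03973618e-05,
        1.36067752e+00, -1.20978050e-01]), 'qd': array([-0.00046007,  0.00183022, -0.00106627, -0.00128947, -0.00179832,
       -0.001083  ]), 'effort': array([-9.22124273e-04, -4.16391134e+01, -2.45987964e+01, -1.26645209e-04,
        4.80238195e-04, -1.18298033e-05]), 'position': array([ 0.16983763, -0.5494013 ,  0.25634232]), 'ee_rot': array([ 4.04451850e-05,  8.04772677e-01, -5.93583130e-01,  6.45118921e-05]), 'contact_force': array([ 0.21243217,  0.01658472, -0.39039957]), 'moment': array([-0.03358945,  0.0496582 , -0.00944063]), 'width': 0.085752374098513} 0.025
```

```bash
python3 - <<'E'
import cv2
a=cv2.imread("pics/top0.png")[190:390,130:430]; cv2.imwrite("pics/a.png",cv2.resize(a,(800,533),interpolation=cv2.INTER_CUBIC))
E
```

```text
(no output)
```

View pics/a.png

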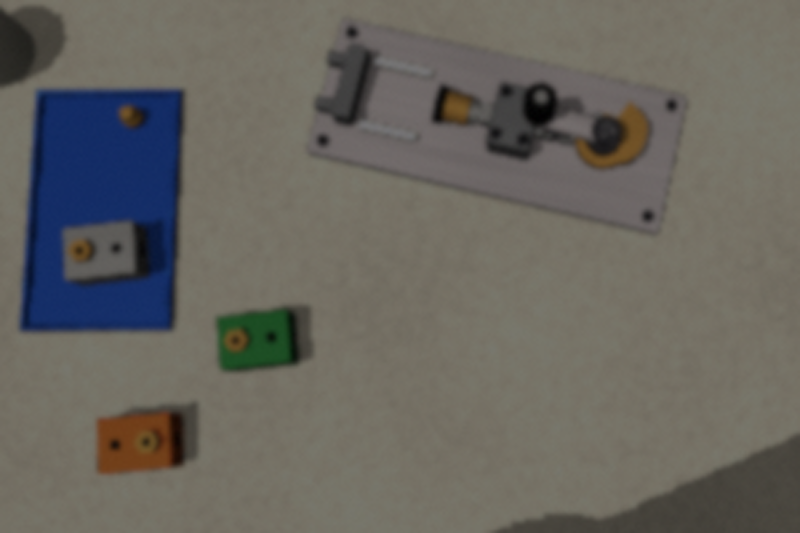

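View pics/side0.png

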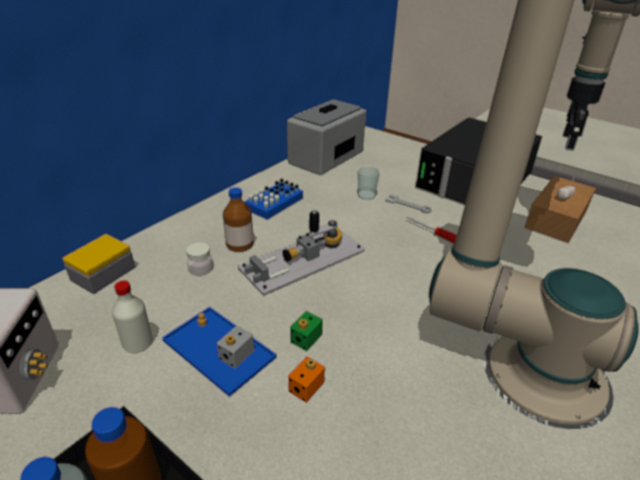

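The top view shows the steel head in the tray at about px (167,284) and the check valve at (179,233). The fence is at about (262,222), the pad at (295,229) and the camshaft nut at (358,239), with the handle top at (332,229). The side view agrees: green and orange look-alikes stand outside the tray.

```bash
cat > h.py <<'E'
import numpy as np,cv2
from rig import manip
def ray(c,uv):
    i=manip.camera_info(c);R=cv2.Rodrigues(np.array(i["rvec"],float))[0];t=np.array(i["tvec"],float).ravel()
    p=cv2.undistortPoints(np.array(uv,float).reshape(-1,1,2),np.array(i["K"]),np.array(i["dist"])).reshape(-1,2)
    d=np.c_[p,np.ones(len(p))]@R
    return -R.T@t,d
def w(c,uv,z):
    o,d=ray(c,uv); return o+d*((z-o[2])/d[:,2])[:,None]
def px(c,P):
    i=manip.camera_info(c)
    return cv2.projectPoints(np.array(P,float).reshape(-1,1,3),np.array(i["rvec"],float),np.array(i["tvec"],float),np.array(i["K"]),np.array(i["dist"]))[0].reshape(-1,2)
E
python3 - <<'E'
from h import *
im=cv2.imread("pics/top0.png")
def crop(x0,y0,x1,y1,k,n):
    cv2.imwrite(n,cv2.resize(im[y0:y1,x0:x1],None,fx=k,fy=k,interpolation=cv2.INTER_CUBIC))
crop(240,190,390,280,5,"pics/fx.png")
# head top face: bright grey
h=im[265:305,145:195].astype(int); big=cv2.resize(h.astype(np.uint8),None,fx=4,fy=4,interpolation=cv2.INTER_CUBIC)
hsv=cv2.cvtColor(big,cv2.COLOR_BGR2HSV); m=((hsv[...,1]<70)&(hsv[...,2]>85)).astype(np.uint8)
m=cv2.morphologyEx(m,cv2.MORPH_CLOSE,np.ones((25,25)))
c=max(cv2.findContours(m,0,1)[0],key=cv2.contourArea); r=cv2.minAreaRect(c)
b=(cv2.boxPoints(r)+.5)/4-.5+[145,265]; print("head box px",b.round(1).tolist()); W=w("top",b,.050);print(W.round(4).tolist(),"c",W.mean(0).round(4)); e=np.diff(np.r_[W,W[:1]],axis=0); print(np.linalg.norm(e,axis=1).round(4),np.degrees(np.arctan2(e[:,1],e[:,0])).round(1))
E
```

```text
head box px [[151.9, 275.6], [177.8, 272.3], [180.1, 291.2], [154.2, 294.5]]
[[0.5048, 0.3645, 0.05], [0.5091, 0.3105, 0.05], [0.4689, 0.305, 0.05], [0.4648, 0.3586, 0.05]] c [0.4869 0.3347 0.05  ]
[0.0541 0.0405 0.0537 0.0404] [ -85.4 -172.2   94.5    8.4]
```

View pics/fx.png

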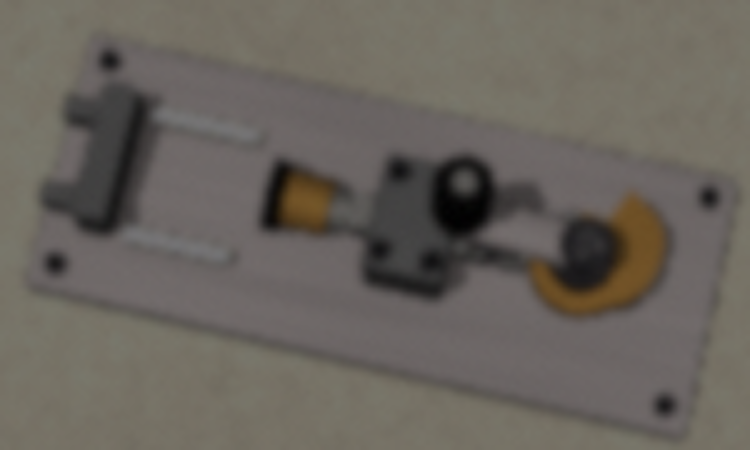

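```bash
python3 - <<'E'
from h import *
P=lambda l,z:w("top",[[240+(u+.5)/5-.5,190+(v+.5)/5-.5] for u,v in l],z)
B=P([(110,61),(55,262),(709,196),(664,404)],.013);print("bolts",B.round(4).tolist())
d=(B[0]+B[1]-B[2]-B[3])/2;yaw=np.arctan2(d[1],d[0]);print("len",np.linalg.norm(d),"yaw",np.degrees(yaw)); e=B[1]-B[0];print("w",np.linalg.norm(e),np.degrees(np.arctan2(e[1],e[0])))
R=P([(155,114),(260,135),(125,234),(230,257)],.020);print("rails",R.round(4).tolist(),[np.degrees(np.arctan2(*(R[a]-R[a+1])[[1,0]])).round(1) for a in(0,2)])
F=P([(137,92),(107,228)],.048);Fb=P([(147,97),(119,230)],.014)
D=P([(270,193)],.051);S=P([(590,245)],.080);H=P([(464,178)],.1265)
ux=np.array([np.cos(yaw),np.sin(yaw)]);uy=np.array([-ux[1],ux[0]])
o=B.mean(0)[:2]
for n,q in (("bolt",B),("rail",R),("fence top",F),("fence bot",Fb),("pad",D),("shaft",S),("handle",H)):
    print(n,[( round((p[:2]-o)@ux*1e3,1),round((p[:2]-o)@uy*1e3,1)) for p in q])
print("o",o,"shaft",S,"handle",H,np.linalg.norm((S-H)[0,:2]))
# side check
bx=manip.find_in("handle","side")[0]["extent"];print(bx,px("side",[*H-[[0,0,.0265]]]))
E
```

```text
bolts [[0.6668, 0.1348, 0.013], [0.5753, 0.1612, 0.013], [0.592, -0.1304, 0.013], [0.4995, -0.1039, 0.013]]
len 0.2756379069604786 yaw 74.14465435152145
w 0.09521719929691766 163.89492772008174
rails [[0.6392, 0.1146, 0.02], [0.6274, 0.0682, 0.02], [0.585, 0.1293, 0.02], [0.5725, 0.0834, 0.02]] [np.float64(75.7), np.float64(74.8)]
bolt [(np.float64(137.6), np.float64(-47.6)), (np.float64(138.0), np.float64(47.6)), (np.float64(-138.0), np.float64(-48.1)), (np.float64(-137.7), np.float64(48.1))]
rail [(np.float64(110.7), np.float64(-26.6)), (np.float64(62.8), np.float64(-27.9)), (np.float64(110.0), np.float64(29.6)), (np.float64(62.4), np.float64(29.1))]
fence top [(np.float64(116.4), np.float64(-27.5)), (np.float64(113.8), np.float64(34.2))]
fence bot [(np.float64(117.1), np.float64(-34.9)), (np.float64(114.0), np.float64(27.3))]
pad [(np.float64(49.0), np.float64(3.8))]
shaft [(np.float64(-88.9), np.float64(1.4))]
handle [(np.float64(-32.5), np.float64(-3.0))]
o [0.58343105 0.01542001] shaft [[ 0.55778218 -0.06966257  0.08      ]] handle [[ 0.57745694 -0.01672059  0.1265    ]] 0.05647963457258722
[310.8, 209.7, 319.6, 232.6] [[313.53053504 221.29076301]]
```

>>> send_rows(
  plan=[
    {"linear":[-0.031,-0.0235,0],"delta_rot":[0,0,0],"fingers":0.085},
    {"linear":[-0.031,-0.0235,0],"delta_rot":[0,0,0],"fingers":0.085},
    {"linear":[-0.031,-0.0235,0],"delta_rot":[0,0,0],"fingers":0.085},
    {"linear":[-0.031,-0.0235,0],"delta_rot":[0,0,0],"fingers":0.085},
    {"linear":[-0.031,-0.0235,0],"delta_rot":[0,0,0],"fingers":0.085},
    {"linear":[-0.031,-0.0235,0],"delta_rot":[0,0,0],"fingers":0.085},
    {"linear":[-0.031,-0.0235,0],"delta_rot":[0,0,0],"fingers":0.085},
    {"linear":[-0.031,-0.0235,0],"delta_rot":[0,0,0],"fingers":0.085},
    {"linear":[-0.031,-0.0235,0],"delta_rot":[0,0,0],"fingers":0.085},
    {"linear":[-0.031,-0.0235,0],"delta_rot":[0,0,0],"fingers":0.085},
    {"linear":[-0.031,-0.0235,0],"delta_rot":[0,0,0],"fingers":0.085},
    {"linear":[-0.031,-0.0235,0],"delta_rot":[0,0,0],"fingers":0.085},
  ],
  force=60,
)

```text
clock: 1.65
position: [0.3337, -0.1026, 0.2536]
ee_rot: [0.002, 0.8, -0.601, 0.005]
contact_force: [2.4, -0.3, -0.2]
width: 0.0847
```

>>> send_rows(
  plan=[
    {"linear":[0,0,0],"delta_rot":[0,0,-6.6],"fingers":0.085},
    {"linear":[0,0,0],"delta_rot":[0,0,-6.6],"fingers":0.085},
    {"linear":[0,0,0],"delta_rot":[0,0,-6.6],"fingers":0.085},
    {"linear":[0,0,0],"delta_rot":[0,0,-6.6],"fingers":0.085},
    {"linear":[0,0,0],"delta_rot":[0,0,-6.6],"fingers":0.085},
    {"linear":[0,0,0],"delta_rot":[0,0,-6.6],"fingers":0.085},
    {"linear":[0,0,0],"delta_rot":[0,0,-6.6],"fingers":0.085},
    {"linear":[0,0,0],"delta_rot":[0,0,-6.6],"fingers":0.085},
    {"linear":[0,0,0],"delta_rot":[0,0,-6.6],"fingers":0.085},
    {"linear":[0,0,0],"delta_rot":[0,0,-6.6],"fingers":0.085},
    {"linear":[0,0,0],"delta_rot":[0,0,-6.6],"fingers":0.085},
    {"linear":[0,0,0],"delta_rot":[0,0,-6.6],"fingers":0.085},
  ],
)

```text
clock: 2.65
position: [0.3356, -0.0892, 0.2561]
ee_rot: [0.004, 0.996, 0.091, 0.007]
contact_force: [0.5, -0.2, 1.2]
width: 0.0851
```

```bash
cat >> h.py <<'E'
from scipy.spatial.transform import Rotation as Ro
def to(x,y,z,yaw):
    s=manip.get_state();q=s["ee_rot"];R=Ro.from_quat([q[1],q[2],q[3],q[0]]);M=R.as_matrix()
    c,n=np.cos(np.radians(yaw)),np.sin(np.radians(yaw))
    G=np.array([[c,n,0],[n,-c,0],[0,0,-1.]])   # columns tool x,y,z
    print("t",round(s["clock"],2),"pos",s["position"].round(4),"yaw",np.degrees(np.arctan2(M[1,0],M[0,0])).round(2),"w",round(s["width"],4),"F",s["contact_force"].round(1),"j6",s["qpos"].round(2))
    print("tool lin",(M.T@(np.array([x,y,z])-s["position"])).round(4),"rot",np.degrees(Ro.from_matrix(M.T@G).as_rotvec()).round(2))
E
python3 - <<'E'
from h import *
to(.4869,.3347,.15,6)
# cam phase fit
im=cv2.imread("pics/top0.png");K=8
x0,y0,x1,y1=335,215,385,262
big=cv2.resize(im[y0:y1,x0:x1],None,fx=K,fy=K,interpolation=cv2.INTER_CUBIC);hsv=cv2.cvtColor(big,cv2.COLOR_BGR2HSV)
m=((hsv[...,1]>110)&(hsv[...,0]>8)&(hsv[...,0]<30)&(hsv[...,2]>60)).astype(np.uint8)
S=np.array([.5578,-.0697]);a=np.radians(np.arange(0,360,1.))
def poly(ph,z,dx,dy,sgn=1):
    # ph = world angle of drop; going clockwise->ccw profile: dwell spans ph+... rise first met when turning clockwise
    # roller sees increasing ccw-> points; with cw turning, roller (fixed) moves ccw over the cam: rise, dwell, drop in ccw order
    rel=np.degrees(ph-a)%360   # angle back (cw) from drop
    r=np.where(rel<30,39,np.where(rel<120,39-17*(rel-30)/90,22))/1000
    P=np.c_[S[0]+dx+r*np.cos(a),S[1]+dy+r*np.sin(a),np.full(len(a),z)]
    return ((px("top",P)-[x0,y0]+.5)*K-.5)
best=[]
nut=np.zeros_like(m);c=(px("top",[[*S,.078]])[0]-[x0,y0]+.5)*K
cv2.circle(nut,tuple(int(v) for v in c),int(14.5/2.0*K),1,-1)
# ignore nut and the arm region toward handle
valid=(nut==0)
for z in(.03,.04,.05,.06):
  for dx in(-.003,0,.003):
    for dy in(-.003,0,.003):
      for ph in np.radians(np.arange(0,360,4)):
        g=np.zeros_like(m);cv2.fillPoly(g,[poly(ph,z,dx,dy).astype(np.int32)],1)
        i=((g&m)>0)&valid;u=((g|m)>0)&valid
        best.append((i.sum()/u.sum(),np.degrees(ph),z,dx,dy))
best.sort(reverse=True);print(best[:6])
v=big.copy();b=best[0];cv2.polylines(v,[poly(np.radians(b[1]),*b[2:]).astype(np.int32)],True,(0,0,255),1)
mm=cv2.cvtColor(m*255,cv2.COLOR_GRAY2BGR);cv2.imwrite("pics/cam.png",np.hstack([v,mm]))
E
```

```text
t 2.65 pos [ 0.3356 -0.0892  0.2561] yaw 10.4 w 0.0851 F [ 0.5 -0.2  1.2] j6 [-0.46 -0.09  1.92 -0.    1.29 -0.64]
tool lin [ 0.2239 -0.3907  0.1052] rot [ 0.54 -0.77  4.4 ]Traceback (most recent call last):
  File "<stdin>", line 25, in <module>
  File "<stdin>", line 15, in poly
  File "h.py", line 11, in px
    i=manip.camera_info(c)
ValueError: time passes only in moves, steps and waits
```

>>> send_rows(
  plan=[
    {"linear":[0.0187,-0.0326,0],"delta_rot":[0.05,-0.06,0.37],"fingers":0.085},
    {"linear":[0.0187,-0.0326,0],"delta_rot":[0.05,-0.06,0.37],"fingers":0.085},
    {"linear":[0.0187,-0.0326,0],"delta_rot":[0.05,-0.06,0.37],"fingers":0.085},
    {"linear":[0.0187,-0.0326,0],"delta_rot":[0.05,-0.06,0.37],"fingers":0.085},
    {"linear":[0.0187,-0.0326,0],"delta_rot":[0.05,-0.06,0.37],"fingers":0.085},
    {"linear":[0.0187,-0.0326,0],"delta_rot":[0.05,-0.06,0.37],"fingers":0.085},
    {"linear":[0.0187,-0.0326,0],"delta_rot":[0.05,-0.06,0.37],"fingers":0.085},
    {"linear":[0.0187,-0.0326,0.01],"delta_rot":[0.05,-0.06,0.37],"fingers":0.085},
    {"linear":[0.0187,-0.0326,0.01],"delta_rot":[0.05,-0.06,0.37],"fingers":0.085},
    {"linear":[0.0187,-0.0326,0.01],"delta_rot":[0.05,-0.06,0.37],"fingers":0.085},
    {"linear":[0.0187,-0.0326,0.01],"delta_rot":[0.05,-0.06,0.37],"fingers":0.085},
    {"linear":[0,0,0],"delta_rot":[0,0,0],"fingers":0.085},
  ],
)

```text
clock: 3.65
position: [0.4971, 0.3099, 0.2164]
ee_rot: [0.001, 0.999, 0.05, 0.008]
contact_force: [-0.3, -0.2, 0.4]
width: 0.0849
```

```bash
sed -i 's/^def ray/import functools\nCI=functools.lru_cache(manip.camera_info)\ndef ray/; s/i=manip.camera_info(c)/i=CI(c)/' h.py
cat > cam.py <<'E'
from h import *
import sys
def fit(im,S,view=None):
    K=8;u0,v0=(px("top",[[*S,.05]])[0]).astype(int);x0,y0,x1,y1=u0-25,v0-25,u0+25,v0+25
    big=cv2.resize(im[y0:y1,x0:x1],None,fx=K,fy=K,interpolation=cv2.INTER_CUBIC);hsv=cv2.cvtColor(big,cv2.COLOR_BGR2HSV)
    m=((hsv[...,1]>110)&(hsv[...,0]>8)&(hsv[...,0]<30)&(hsv[...,2]>60)).astype(np.uint8)
    a=np.radians(np.arange(0,360,1.))
    def poly(ph,z,dx,dy):
        rel=(ph-np.degrees(a))%360   # cam angle cw of the drop: dwell, then rise
        r=np.where(rel<30,39,np.where(rel<120,39-17*(rel-30)/90,22))/1000
        P=np.c_[S[0]+dx+r*np.cos(a),S[1]+dy+r*np.sin(a),np.full(len(a),z)]
        return ((px("top",P)-[x0,y0]+.5)*K-.5).astype(np.int32)
    nut=np.zeros_like(m);c=(px("top",[[*S,.078]])[0]-[x0,y0]+.5)*K
    cv2.circle(nut,tuple(int(v) for v in c),int(7*K),1,-1);valid=nut==0
    best=[]
    for z in(.035,.05):
      for dx in(-.003,0,.003):
        for dy in(-.003,0,.003):
          for ph in np.arange(-180,180,4):
            g=np.zeros_like(m);cv2.fillPoly(g,[poly(ph,z,dx,dy)],1)
            best.append(((((g&m)>0)&valid).sum()/(((g|m)>0)&valid).sum(),ph,z,dx,dy))
    best.sort(reverse=True);b=best[0];print([tuple(np.round(q,3).tolist()) for q in best[:4]])
    cv2.polylines(big,[poly(*b[1:])],True,(0,0,255),1)
    if view: cv2.imwrite(view,np.hstack([big,cv2.cvtColor(m*255,cv2.COLOR_GRAY2BGR)]))
    return b
E
python3 - <<'E'
from cam import *
to(.4869,.3347,.043,6)
fit(cv2.imread("pics/top0.png"),(.5578,-.0697),"pics/cam.png")
E
```

```text
t 3.65 pos [0.4971 0.3099 0.2164] yaw 5.69 w 0.0849 F [-0.3 -0.2  0.4] j6 [ 0.44  0.31  1.56 -0.01  1.26  0.35]
tool lin [-0.0106 -0.0262  0.1732] rot [ 0.19 -0.96 -0.32]
[(0.759, -36.0, 0.035, 0.0, 0.0), (0.748, -32.0, 0.035, 0.0, 0.0), (0.74, -28.0, 0.05, -0.003, 0.0), (0.736, -32.0, 0.05, -0.003, 0.0)]
```

View pics/cam.png

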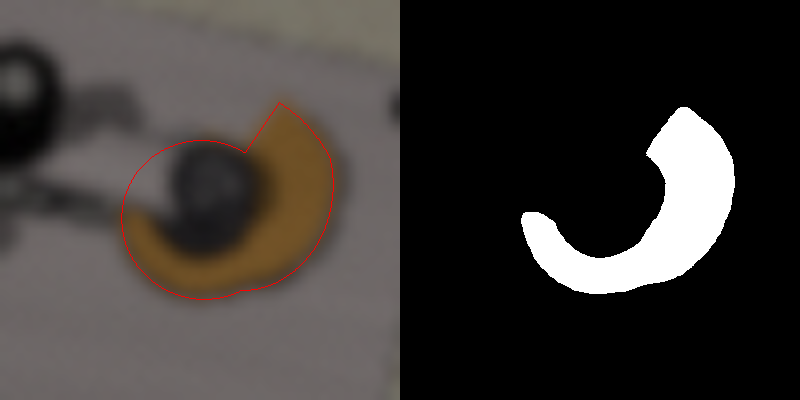

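>>> send_rows(
  plan=[
    {"linear":[-0.0053,-0.0131,0.01],"delta_rot":[0.05,-0.25,-0.1],"fingers":0.085},
    {"linear":[-0.0053,-0.0131,0.01],"delta_rot":[0.05,-0.25,-0.1],"fingers":0.085},
    {"linear":[0,0,0.02],"delta_rot":[0.05,-0.25,-0.1],"fingers":0.085},
    {"linear":[0,0,0.02],"delta_rot":[0.05,-0.2,0],"fingers":0.085},
    {"linear":[0,0,0.02],"delta_rot":[0,0,0],"fingers":0.085},
    {"linear":[0,0,0.015],"delta_rot":[0,0,0],"fingers":0.085},
    {"linear":[0,0,0.01],"delta_rot":[0,0,0],"fingers":0.085},
    {"linear":[0,0,0],"delta_rot":[0,0,0],"fingers":0.085},
  ],
)

```text
clock: 4.32
position: [0.4823, 0.3385, 0.1059]
ee_rot: [0.0, 0.998, 0.055, -0.001]
contact_force: [0.2, -0.4, -0.1]
width: 0.0848
```

```bash
python3 - <<'E'
from h import *
to(.4869,.3347,.043,6)
E
```

```text
t 4.32 pos [0.4823 0.3385 0.1059] yaw 6.28 w 0.0848 F [ 0.2 -0.4 -0.1] j6 [0.49 0.42 1.69 0.   1.03 0.38]
tool lin [0.0043 0.0042 0.0629] rot [0.02 0.06 0.28]
```

>>> send_rows(
  plan=[
    {"linear":[0.002,0.002,0.01],"delta_rot":[0,0,0.2],"fingers":0.085},
    {"linear":[0.002,0.002,0.012],"delta_rot":[0,0,0],"fingers":0.085},
    {"linear":[0,0,0.014],"delta_rot":[0,0,0],"fingers":0.085},
    {"linear":[0,0,0.014],"delta_rot":[0,0,0],"fingers":0.085},
    {"linear":[0,0,0.01],"delta_rot":[0,0,0],"fingers":0.085},
    {"linear":[0,0,0.001],"delta_rot":[0,0,0],"fingers":0.085},
    {"linear":[0,0,0],"delta_rot":[0,0,0],"fingers":0.085},
  ],
)

```text
clock: 4.9
position: [0.4904, 0.3347, 0.0457]
ee_rot: [-0.001, 0.999, 0.052, 0.004]
contact_force: [-0.2, -0.5, 0.6]
width: 0.0851
```

```bash
python3 - <<'E'
from h import *
to(.4869,.3347,.043,6)
E
```

```text
t 4.9 pos [0.4904 0.3347 0.0457] yaw 5.96 w 0.0851 F [-0.2 -0.5  0.6] j6 [ 0.48  0.49  1.75 -0.    0.89  0.38]
tool lin [-0.0036 -0.0003  0.0027] rot [-0.14 -0.46 -0.04]
```

>>> send_rows(
  plan=[
    {"linear":[-0.0036,0,0.0025],"delta_rot":[-0.1,-0.4,0],"fingers":0.085},
    {"linear":[0,0,0],"delta_rot":[0,0,0],"fingers":0.05},
    {"linear":[0,0,0],"delta_rot":[0,0,0],"fingers":0.03},
    {"linear":[0,0,0],"delta_rot":[0,0,0],"fingers":0.03},
    {"linear":[0,0,0],"delta_rot":[0,0,0],"fingers":0.03},
    {"linear":[0,0,0],"delta_rot":[0,0,0],"fingers":0.03},
    {"linear":[0,0,0],"delta_rot":[0,0,0],"fingers":0.03},
    {"linear":[0,0,0],"delta_rot":[0,0,0],"fingers":0.03},
  ],
  force=60,
)

```text
clock: 5.57
position: [0.4872, 0.3348, 0.046]
ee_rot: [-0.001, 0.999, 0.052, 0.002]
contact_force: [-1.0, -0.2, 0.0]
width: 0.0409
```

```bash
python3 - <<'E'
from h import *
to(.6049,.0945,.12,-15.7)
E
```

```text
t 5.57 pos [0.4872 0.3348 0.046 ] yaw 5.95 w 0.0409 F [-1.  -0.2  0. ] j6 [0.48 0.48 1.76 0.   0.9  0.38]
tool lin [ 0.0924  0.2511 -0.0742] rot [-0.14 -0.16 21.65]
```

>>> send_rows(
  plan=[
    {"linear":[0,0,-0.004],"delta_rot":[0,0,0],"fingers":0.03},
    {"linear":[0,0,-0.008],"delta_rot":[0,0,0],"fingers":0.03},
    {"linear":[0,0,-0.015],"delta_rot":[0,0,0],"fingers":0.03},
    {"linear":[0,0,-0.02],"delta_rot":[0,0,0],"fingers":0.03},
    {"linear":[0,0,-0.02],"delta_rot":[0,0,0],"fingers":0.03},
    {"linear":[0,0,-0.015],"delta_rot":[0,0,0],"fingers":0.03},
    {"linear":[0,0,-0.005],"delta_rot":[0,0,0],"fingers":0.03},
    {"linear":[0.005,0.0135,0],"delta_rot":[0,0,0],"fingers":0.03},
    {"linear":[0.009,0.024,0],"delta_rot":[0,0,0],"fingers":0.03},
    {"linear":[0.009,0.024,0],"delta_rot":[0,0,0],"fingers":0.03},
    {"linear":[0.009,0.024,0],"delta_rot":[0,0,0],"fingers":0.03},
    {"linear":[0.009,0.024,0],"delta_rot":[0,0,0],"fingers":0.03},
  ],
)

```text
clock: 6.57
position: [0.5334, 0.2275, 0.1321]
ee_rot: [0.001, 0.998, 0.056, -0.006]
contact_force: [-0.1, 1.4, -5.2]
width: 0.0411
```

>>> send_rows(
  plan=[
    {"linear":[0.009,0.024,0],"delta_rot":[0,0,0],"fingers":0.03},
    {"linear":[0.009,0.024,0],"delta_rot":[0,0,0],"fingers":0.03},
    {"linear":[0.009,0.024,0],"delta_rot":[0,0,0],"fingers":0.03},
    {"linear":[0.009,0.024,0],"delta_rot":[0,0,0],"fingers":0.03},
    {"linear":[0.005,0.014,0],"delta_rot":[0,0,3],"fingers":0.03},
    {"linear":[0,0,0],"delta_rot":[0,0,4.5],"fingers":0.03},
    {"linear":[0,0,0],"delta_rot":[0,0,4.5],"fingers":0.03},
    {"linear":[0,0,0],"delta_rot":[0,0,4.5],"fingers":0.03},
    {"linear":[0,0,0],"delta_rot":[0,0,3.5],"fingers":0.03},
    {"linear":[0,0,0],"delta_rot":[0,0,1.5],"fingers":0.03},
    {"linear":[0,0,0],"delta_rot":[0,0,0],"fingers":0.03},
  ],
)

```text
clock: 7.48
position: [0.5855, 0.1003, 0.1198]
ee_rot: [0.009, 0.989, -0.145, -0.014]
contact_force: [-0.0, -0.3, -6.1]
width: 0.0414
```

```bash
python3 - <<'E'
from h import *
to(.6049,.0945,.12,-15.7)
im=manip.get_image("top");cv2.imwrite("pics/t1.png",im[:,:,::-1])
im2=manip.get_image("side");cv2.imwrite("pics/s1.png",im2[:,:,::-1])
A=cv2.resize(im[190:280,230:350,::-1],(800,600),interpolation=cv2.INTER_CUBIC);B=cv2.resize(im2[170:300,220:390,::-1],(800,612),interpolation=cv2.INTER_CUBIC)
cv2.imwrite("pics/p1.png",np.hstack([cv2.resize(A,(400,300)),cv2.resize(B,(400,300))]))
E
```

```text
t 7.48 pos [0.5855 0.1003 0.1198] yaw -16.66 w 0.0414 F [-0.  -0.3 -6.1] j6 [ 0.06  0.42  1.64 -0.01  1.11  0.36]
tool lin [ 0.0203  0.     -0.0007] rot [ 1.22  1.49 -0.95]
```

View pics/p1.png

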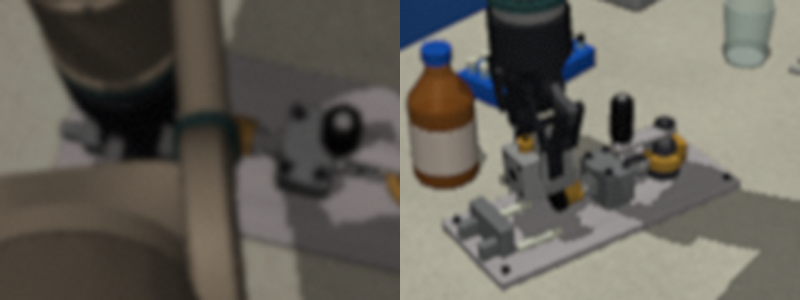

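>>> send_rows(
  plan=[
    {"linear":[0.006,0,0],"delta_rot":[0.3,0.4,-0.3],"fingers":0.03},
    {"linear":[0.007,0,0],"delta_rot":[0.4,0.5,-0.3],"fingers":0.03},
    {"linear":[0.006,0,0],"delta_rot":[0.4,0.5,-0.3],"fingers":0.03},
    {"linear":[0.001,0,0.008],"delta_rot":[0.1,0.1,0],"fingers":0.03},
    {"linear":[0,0,0.014],"delta_rot":[0,0,0],"fingers":0.03},
    {"linear":[0,0,0.014],"delta_rot":[0,0,0],"fingers":0.03},
    {"linear":[0,0,0.006],"delta_rot":[0,0,0],"fingers":0.03},
    {"linear":[0,0,0],"delta_rot":[0,0,0],"fingers":0.03},
  ],
)

```text
clock: 8.25
position: [0.6086, 0.0934, 0.0748]
ee_rot: [-0.001, 0.991, -0.134, 0.003]
contact_force: [-0.4, 1.5, -5.9]
width: 0.0415
```

```bash
python3 - <<'E'
from h import *
to(.6049,.0945,.055,-15.7)
im2=manip.get_image("side");cv2.imwrite("pics/s2.png",im2[:,:,::-1])
c=cv2.resize(im2[190:300,230:370,::-1],None,fx=5.7,fy=5.4,interpolation=cv2.INTER_CUBIC)
# overlay predicted outlines
ux=np.array([np.cos(np.radians(74.3)),np.sin(np.radians(74.3))]);uy=np.array([-ux[1],ux[0]])
s=manip.get_state()
def loc(o,x,y,z):return [*(np.array(o)+x*ux+y*uy),z]
def line(P,col):
    q=((px("side",P)-[230,190]+.5)*[5.7,5.4]).astype(np.int32);cv2.polylines(c,[q],False,col,1)
n=(.6049,.0945)
for y in(-24,24): line([loc(n,-20/1e3,y/1e3,.020),loc(n,.028,y/1e3,.020)],(0,0,255))
line([loc(n,.032,-.03,.048),loc(n,.032,.03,.048)],(0,0,255))
h=s["position"][:2];zb=s["position"][2]-.042
for z in(zb,zb+.046):
    line([loc(h,a,b,z) for a,b in((-.028,-.021),(.028,-.021),(.028,.021),(-.028,.021),(-.028,-.021))],(0,255,0))
cv2.imwrite("pics/p2.png",c)
E
```

```text
t 8.25 pos [0.6086 0.0934 0.0748] yaw -15.42 w 0.0415 F [-0.4  1.5 -5.9] j6 [0.04 0.48 1.67 0.   0.98 0.31]
tool lin [-0.0039 -0.      0.0198] rot [-0.16 -0.35  0.28]
```

View pics/p2.png

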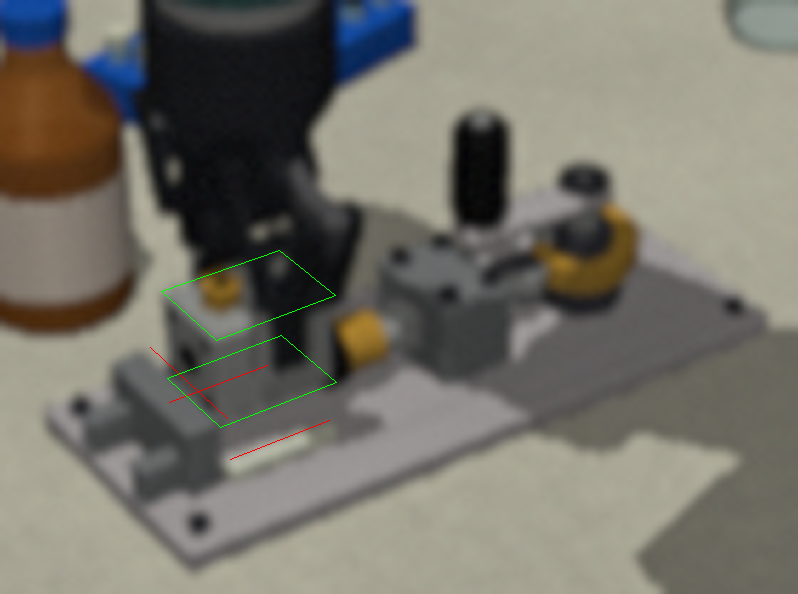

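The side view shows the head held above the nest, upright. The fence and near-rail overlays agree within about 1 px, but the head's front corner (about (212,335) in the crop) needs a closer look.

```bash
python3 - <<'E'
from h import *
im=cv2.imread("pics/s2.png");K=12;x0,y0=248,232
c=cv2.resize(im[y0:y0+48,x0:x0+60],None,fx=K,fy=K,interpolation=cv2.INTER_CUBIC)
c=cv2.createCLAHE(2,(2,2)).apply(cv2.cvtColor(c,cv2.COLOR_BGR2GRAY));c=cv2.cvtColor(c,cv2.COLOR_GRAY2BGR)
ux=np.array([np.cos(np.radians(74.3)),np.sin(np.radians(74.3))]);uy=np.array([-ux[1],ux[0]])
h=np.array([.6086,.0934]);n=np.array([.6049,.0945])
def line(o,L,col):
    q=((px("side",[[*(o+x*ux+y*uy),z] for x,y,z in L])-[x0,y0]+.5)*K).astype(np.int32);cv2.polylines(c,[q],False,col,1)
zb=.0748-.042
for z in(zb,zb+.046): line(h,[(a,b,z) for a,b in((-.028,-.021),(.028,-.021),(.028,.021),(-.028,.021),(-.028,-.021))],(0,255,0))
line(h,[(.028,.021,zb),(.028,.021,zb+.046)],(0,255,0));line(h,[(.028,-.021,zb),(.028,-.021,zb+.046)],(0,255,0))
line(n,[(.032,-.03,.048),(.032,.03,.048),(.032,.03,.012)],(0,0,255))
line(n,[(-.02,.024,.02),(.028,.024,.02)],(0,0,255));line(n,[(-.02,-.024,.02),(.028,-.024,.02)],(0,0,255))
cv2.imwrite("pics/p3.png",c)
E
```

```text
(no output)
```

View pics/p3.png

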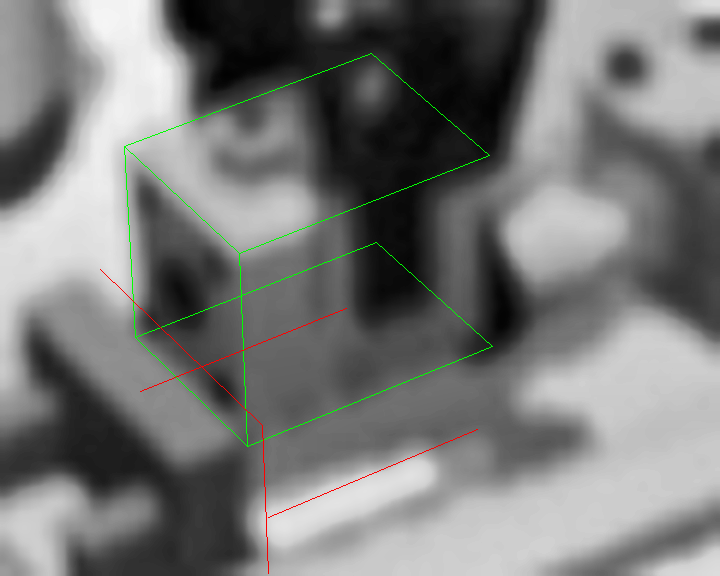

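>>> send_rows(
  plan=[
    {"linear":[-0.002,-0.0005,0],"delta_rot":[-0.1,-0.2,0.2],"fingers":0.03},
    {"linear":[-0.002,-0.0005,0.003],"delta_rot":[0,-0.1,0.1],"fingers":0.03},
    {"linear":[0,0,0.003],"delta_rot":[0,0,0],"fingers":0.03},
    {"linear":[0,0,0.003],"delta_rot":[0,0,0],"fingers":0.03},
    {"linear":[0,0,0],"delta_rot":[0,0,0],"fingers":0.03},
  ],
)

```text
clock: 8.72
position: [0.6062, 0.096, 0.0676]
ee_rot: [-0.001, 0.991, -0.137, 0.002]
contact_force: [-1.2, 0.2, -5.8]
width: 0.0412
```

```bash
python3 - <<'E'
from h import *
to(.6052,.0955,.055,-15.7)
E
```

```text
t 8.72 pos [0.6062 0.096  0.0676] yaw -15.73 w 0.0412 F [-1.2  0.2 -5.8] j6 [0.04 0.49 1.68 0.   0.97 0.32]
tool lin [-0.0008  0.0008  0.0126] rot [-0.13 -0.24 -0.03]
```

>>> send_rows(
  plan=[
    {"linear":[-0.0008,0.0006,0.003],"delta_rot":[-0.1,-0.2,0],"fingers":0.03},
    {"linear":[0,0,0.003],"delta_rot":[0,0,0],"fingers":0.03},
    {"linear":[0,0,0.003],"delta_rot":[0,0,0],"fingers":0.03},
    {"linear":[0,0,0.001],"delta_rot":[0,0,0],"fingers":0.03},
    {"linear":[0,0,0],"delta_rot":[0,0,0],"fingers":0.03},
  ],
)

```text
clock: 9.13
position: [0.6057, 0.0957, 0.0572]
ee_rot: [-0.0, 0.991, -0.137, 0.001]
contact_force: [0.4, -1.3, -5.7]
width: 0.0408
```

```bash
python3 - <<'E'
from h import *
to(.6052,.0955,.055,-15.7)
E
```

```text
t 9.13 pos [0.6057 0.0957 0.0572] yaw -15.71 w 0.0408 F [ 0.4 -1.3 -5.7] j6 [0.04 0.5  1.69 0.   0.95 0.32]
tool lin [-0.0004  0.0004  0.0022] rot [-0.05 -0.11 -0.01]
```

>>> send_rows(
  plan=[
    {"linear":[-0.0003,0,0.0015],"delta_rot":[0,0,0],"fingers":0.03},
    {"linear":[0,0,0.0015],"delta_rot":[0,0,0],"fingers":0.03},
    {"linear":[0,0,0],"delta_rot":[0,0,0],"fingers":0.03},
  ],
)

```text
clock: 9.38
position: [0.6057, 0.0958, 0.0541]
ee_rot: [-0.0, 0.991, -0.137, 0.001]
contact_force: [0.2, -0.4, -4.9]
width: 0.0409
```

>>> send_rows(
  plan=[
    {"linear":[0,0,0.001],"delta_rot":[0,0,0],"fingers":0.03},
    {"linear":[0,0,0],"delta_rot":[0,0,0],"fingers":0.03},
  ],
)

```text
clock: 9.55
position: [0.6058, 0.0957, 0.0543]
ee_rot: [-0.0, 0.991, -0.137, 0.002]
contact_force: [0.1, 0.1, -5.9]
width: 0.0409
```

>>> send_rows(
  plan=[
    {"linear":[0,0,0.0015],"delta_rot":[0,0,0],"fingers":0.03},
    {"linear":[0,0,0.0015],"delta_rot":[0,0,0],"fingers":0.03},
  ],
)

```text
clock: 9.72
position: [0.6061, 0.0957, 0.054]
ee_rot: [-0.0, 0.991, -0.137, 0.002]
contact_force: [-3.8, -0.8, 9.3]
width: 0.0409
```

>>> send_rows(
  plan=[
    {"linear":[0,0,-0.0005],"delta_rot":[0,0,0],"fingers":0.042},
    {"linear":[0,0,0],"delta_rot":[0,0,0],"fingers":0.05},
    {"linear":[0,0,0],"delta_rot":[0,0,0],"fingers":0.06},
    {"linear":[0,0,0],"delta_rot":[0,0,0],"fingers":0.065},
    {"linear":[0,0,0],"delta_rot":[0,0,0],"fingers":0.065},
    {"linear":[0,0,0],"delta_rot":[0,0,0],"fingers":0.065},
    {"linear":[0,0,0],"delta_rot":[0,0,0],"fingers":0.065},
  ],
)

```text
clock: 10.3
position: [0.6101, 0.096, 0.0573]
ee_rot: [-0.001, 0.991, -0.137, 0.007]
contact_force: [-0.4, -0.8, -0.2]
width: 0.0646
```

>>> send_rows(
  plan=[
    {"linear":[0,0,-0.01],"delta_rot":[0,0,0],"fingers":0.065},
    {"linear":[0,0,-0.02],"delta_rot":[0,0,0],"fingers":0.065},
    {"linear":[0,0,-0.03],"delta_rot":[0,0,0],"fingers":0.065},
    {"linear":[0,0,-0.03],"delta_rot":[0,0,0],"fingers":0.065},
    {"linear":[0,0,-0.03],"delta_rot":[0,0,0],"fingers":0.06},
    {"linear":[-0.02,0,-0.02],"delta_rot":[0,0,0],"fingers":0.055},
    {"linear":[-0.035,0,0],"delta_rot":[0,0,0],"fingers":0.05},
    {"linear":[-0.035,0,0],"delta_rot":[0,0,0],"fingers":0.05},
    {"linear":[-0.035,0,0],"delta_rot":[0,0,0],"fingers":0.05},
    {"linear":[-0.035,0,0],"delta_rot":[0,0,0],"fingers":0.05},
    {"linear":[0,0,0],"delta_rot":[0,0,0],"fingers":0.05},
  ],
)

```text
clock: 11.22
position: [0.451, 0.1396, 0.2076]
ee_rot: [-0.003, 0.99, -0.139, 0.01]
contact_force: [-0.5, -0.7, -0.0]
width: 0.0499
```

```bash
python3 - <<'E'
from h import *
to(.5774,-.0167,.16,-15.7)
im=manip.get_image("top")[:,:,::-1];cv2.imwrite("pics/t2.png",im)
im2=manip.get_image("side")[:,:,::-1];cv2.imwrite("pics/s2b.png",im2)
A=cv2.resize(im[195:275,245:385],(800,457),interpolation=cv2.INTER_CUBIC)
B=cv2.resize(im2[200:300,230:370],(560,400),interpolation=cv2.INTER_CUBIC)
cv2.imwrite("pics/p4.png",cv2.resize(np.vstack([A,cv2.copyMakeBorder(B,0,0,120,120,0)]),(560,600)))
E
```

```text
t 11.22 pos [0.451  0.1396 0.2076] yaw -15.94 w 0.0499 F [-0.5 -0.7 -0. ] j6 [ 0.15  0.15  1.81 -0.    1.17  0.43]
tool lin [0.1635 0.116  0.0499] rot [-0.45 -1.14 -0.23]
```

View pics/p4.png

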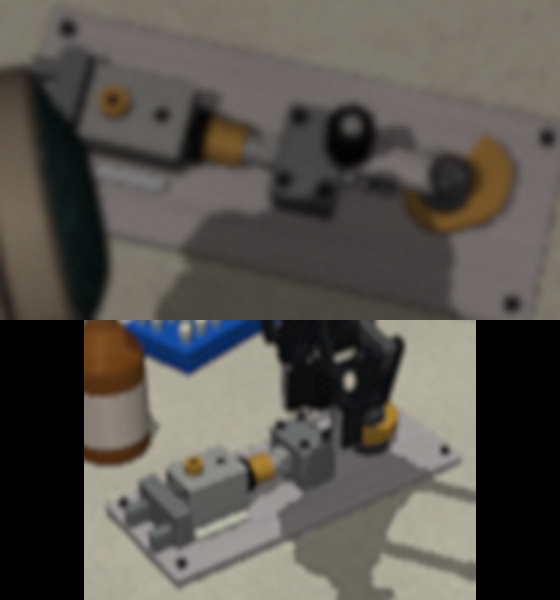

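The head now sits between the rails in front of the fence, with the pad open and the look-alikes untouched. Next is the handle.

>>> send_rows(
  plan=[
    {"linear":[0.027,0.019,0],"delta_rot":[-0.1,-0.2,0],"fingers":0.055},
    {"linear":[0.027,0.019,0],"delta_rot":[-0.1,-0.2,0],"fingers":0.055},
    {"linear":[0.027,0.019,0],"delta_rot":[-0.1,-0.2,0],"fingers":0.055},
    {"linear":[0.027,0.019,0],"delta_rot":[-0.1,-0.2,0],"fingers":0.055},
    {"linear":[0.027,0.019,0],"delta_rot":[0,-0.2,0],"fingers":0.055},
    {"linear":[0.014,0.01,0],"delta_rot":[0,0,0],"fingers":0.055},
    {"linear":[0,0,0],"delta_rot":[0,0,0],"fingers":0.055},
  ],
  force=40,
)

```text
clock: 11.9
position: [0.588, -0.0121, 0.2149]
ee_rot: [-0.001, 0.99, -0.138, 0.013]
contact_force: [-0.7, 0.4, 0.6]
width: 0.0548
```

```bash
python3 - <<'E'
from h import *
to(.5774,-.0167,.11,-15.7)
E
```

```text
t 11.9 pos [ 0.588  -0.0121  0.2149] yaw -15.82 w 0.0548 F [-0.7  0.4  0.6] j6 [-0.14  0.31  1.56  0.    1.24  0.14]
tool lin [-0.0117  0.0078  0.1046] rot [-0.29 -1.49 -0.11]
```

>>> send_rows(
  plan=[
    {"linear":[-0.005,0.004,0],"delta_rot":[-0.1,-0.6,0],"fingers":0.055},
    {"linear":[-0.005,0.003,0.01],"delta_rot":[-0.1,-0.6,0],"fingers":0.055},
    {"linear":[0,0,0.02],"delta_rot":[0,-0.2,0],"fingers":0.055},
    {"linear":[0,0,0.015],"delta_rot":[0,0,0],"fingers":0.055},
    {"linear":[0,0,0],"delta_rot":[0,0,0],"fingers":0.055},
  ],
)

```text
clock: 12.32
position: [0.5762, -0.0168, 0.1671]
ee_rot: [-0.001, 0.99, -0.138, -0.001]
contact_force: [-0.2, 0.7, 0.3]
width: 0.055
```

```bash
python3 - <<'E'
from h import *
to(.5774,-.0167,.11,-15.7)
E
```

```text
t 12.32 pos [ 0.5762 -0.0168  0.1671] yaw -15.92 w 0.055 F [-0.2  0.7  0.3] j6 [-0.15  0.34  1.64  0.    1.16  0.13]
tool lin [ 0.0012 -0.0003  0.0571] rot [-0.12  0.09 -0.22]
```

>>> send_rows(
  plan=[
    {"linear":[0.001,0,0.012],"delta_rot":[0,0,-0.2],"fingers":0.055},
    {"linear":[0,0,0.012],"delta_rot":[0,0,0],"fingers":0.055},
    {"linear":[0,0,0.012],"delta_rot":[0,0,0],"fingers":0.055},
    {"linear":[0,0,0.012],"delta_rot":[0,0,0],"fingers":0.055},
    {"linear":[0,0,0.006],"delta_rot":[0,0,0],"fingers":0.055},
    {"linear":[0,0,0],"delta_rot":[0,0,0],"fingers":0.055},
  ],
)

```text
clock: 12.82
position: [0.5717, -0.0116, 0.1122]
ee_rot: [-0.002, 0.991, -0.134, -0.003]
contact_force: [-0.5, -0.5, 0.0]
width: 0.0552
```

```bash
python3 - <<'E'
from h import *
to(.5774,-.0167,.11,-15.7)
E
```

```text
t 12.82 pos [ 0.5717 -0.0116  0.1122] yaw -15.36 w 0.0552 F [-0.5 -0.5  0. ] j6 [-0.14  0.39  1.72  0.    1.04  0.12]
tool lin [0.0069 0.0034 0.0022] rot [-0.15  0.39  0.34]
```

>>> send_rows(
  plan=[
    {"linear":[0.0065,0.0034,0.001],"delta_rot":[-0.1,0.3,0.3],"fingers":0.055},
    {"linear":[0,0,0],"delta_rot":[0,0,0],"fingers":0.045},
    {"linear":[0,0,0],"delta_rot":[0,0,0],"fingers":0.035},
    {"linear":[0,0,0],"delta_rot":[0,0,0],"fingers":0.028},
    {"linear":[0,0,0],"delta_rot":[0,0,0],"fingers":0.022},
    {"linear":[0,0,0],"delta_rot":[0,0,0],"fingers":0.022},
    {"linear":[0,0,0],"delta_rot":[0,0,0],"fingers":0.022},
    {"linear":[0,0,0],"delta_rot":[0,0,0],"fingers":0.022},
  ],
  force=35,
)

```text
clock: 13.48
position: [0.5779, -0.0162, 0.1137]
ee_rot: [-0.001, 0.991, -0.136, 0.001]
contact_force: [1.7, 0.5, -1.6]
width: 0.0251
```

```bash
cat > crank.py <<'E'
from h import *
S=np.array([.5578,-.0697])
def rows(n,step,r=.055,yaw=-15.7):
    """print tool-frame x,y (mm) of n rows turning clockwise by step deg each, from measured angle"""
    s=manip.get_state();d=s["position"][:2]-S;a=np.degrees(np.arctan2(d[1],d[0]));q=s["ee_rot"]
    M=Ro.from_quat([q[1],q[2],q[3],q[0]]).as_matrix()
    print("t",round(s["clock"],2),"ang",a.round(1),"r",np.linalg.norm(d).round(4),"z",s["position"][2].round(4),"yaw",np.degrees(np.arctan2(M[1,0],M[0,0])).round(1),"tilt",M[:2,2].round(3),"w",s["width"].round(4),"F",s["contact_force"].round(1),"Ft(cw)",(s["contact_force"][:2]@[np.sin(np.radians(a)),-np.cos(np.radians(a))]).round(1))
    th=np.radians(a-step*np.arange(n+1));P=r*np.c_[np.cos(th),np.sin(th)]
    print((np.c_[np.diff(P,axis=0),np.zeros(n)]@M*1e3)[:,:2].round(1).tolist())
E
python3 -c "
from crank import *
rows(12,4)"
```

```text
Traceback (most recent call last):
  File "crank.py", line 7, in rows
    print("t",round(s["clock"],2),"ang",a.round(1),"r",np.linalg.norm(d).round(4),"z",s["position"][2].round(4),"yaw",np.degrees(np.arctan2(M[1,0],M[0,0])).round(1),"tilt",M[:2,2].round(3),"w",s["width"].round(4),"F",s["contact_force"].round(1),"Ft(cw)",(s["contact_force"][:2]@[np.sin(np.radians(a)),-np.cos(np.radians(a))]).round(1))
                                                                                                                                                                                                 ^^^^^^^^^^^^^^^^
AttributeError: 'float' object has no attribute 'round'
```

```bash
sed -i 's/s\["width"\].round(4)/round(float(s["width"]),4)/' crank.py; python3 -c "
from crank import *
rows(12,4)"
```

```text
t 13.48 ang 69.4 r 0.0571 z 0.1137 yaw -15.6 tilt [0.002 0.001] w 0.0251 F [ 1.7  0.5 -1.6] Ft(cw) 1.5
[[3.8, 0.5], [3.8, 0.7], [3.7, 1.0], [3.6, 1.2], [3.5, 1.5], [3.4, 1.7], [3.3, 2.0], [3.1, 2.2], [3.0, 2.4], [2.8, 2.6], [2.6, 2.8], [2.4, 3.0]]
```

>>> send_rows(
  plan=[
    {"linear":[0.0038,0.0005,0],"delta_rot":[0,0,0],"fingers":0.022},
    {"linear":[0.0038,0.0007,0],"delta_rot":[0,0,0],"fingers":0.022},
    {"linear":[0.0037,0.001,0],"delta_rot":[0,0,0],"fingers":0.022},
    {"linear":[0.0036,0.0012,0],"delta_rot":[0,0,0],"fingers":0.022},
    {"linear":[0.0035,0.0015,0],"delta_rot":[0,0,0],"fingers":0.022},
    {"linear":[0.0034,0.0017,0],"delta_rot":[0,0,0],"fingers":0.022},
    {"linear":[0.0033,0.002,0],"delta_rot":[0,0,0],"fingers":0.022},
    {"linear":[0.0031,0.0022,0],"delta_rot":[0,0,0],"fingers":0.022},
  ],
)

```text
clock: 14.15
position: [0.6021, -0.0342, 0.1136]
ee_rot: [-0.001, 0.991, -0.136, -0.002]
contact_force: [-1.7, 1.3, 0.7]
width: 0.0255
```

```bash
python3 -c "
from crank import *
rows(12,4)"
```

```text
t 14.15 ang 38.7 r 0.0568 z 0.1136 yaw -15.6 tilt [-0.003  0.003] w 0.0255 F [-1.7  1.3  0.7] Ft(cw) -2.1
[[3.0, 2.3], [2.9, 2.6], [2.7, 2.7], [2.5, 2.9], [2.3, 3.1], [2.1, 3.2], [1.8, 3.4], [1.6, 3.5], [1.3, 3.6], [1.1, 3.7], [0.8, 3.8], [0.6, 3.8]]
```

>>> send_rows(
  plan=[
    {"linear":[0.003,0.0023,0],"delta_rot":[0,0,0],"fingers":0.022},
    {"linear":[0.0029,0.0026,0],"delta_rot":[0,0,0],"fingers":0.022},
    {"linear":[0.0027,0.0027,0],"delta_rot":[0,0,0],"fingers":0.022},
    {"linear":[0.0025,0.0029,0],"delta_rot":[0,0,0],"fingers":0.022},
    {"linear":[0.0023,0.0031,0],"delta_rot":[0,0,0],"fingers":0.022},
    {"linear":[0.0021,0.0032,0],"delta_rot":[0,0,0],"fingers":0.022},
    {"linear":[0.0018,0.0034,0],"delta_rot":[0,0,0],"fingers":0.022},
    {"linear":[0.0016,0.0035,0],"delta_rot":[0,0,0],"fingers":0.022},
    {"linear":[0.0013,0.0036,0],"delta_rot":[0,0,0],"fingers":0.022},
    {"linear":[0.0011,0.0037,0],"delta_rot":[0,0,0],"fingers":0.022},
    {"linear":[0.0008,0.0038,0],"delta_rot":[0,0,0],"fingers":0.022},
    {"linear":[0.0006,0.0038,0],"delta_rot":[0,0,0],"fingers":0.022},
  ],
)

```text
clock: 15.15
position: [0.6121, -0.081, 0.1136]
ee_rot: [-0.002, 0.991, -0.136, -0.005]
contact_force: [-5.2, 4.4, 2.0]
width: 0.0252
```

```bash
python3 -c "
from crank import *
rows(12,4)"
```

```text
t 15.15 ang -11.8 r 0.0555 z 0.1136 yaw -15.6 tilt [-0.009  0.006] w 0.0252 F [-5.2  4.4  2. ] Ft(cw) -3.3
[[0.1, 3.8], [-0.1, 3.8], [-0.4, 3.8], [-0.7, 3.8], [-0.9, 3.7], [-1.2, 3.6], [-1.4, 3.6], [-1.7, 3.4], [-1.9, 3.3], [-2.2, 3.2], [-2.4, 3.0], [-2.6, 2.8]]
```

>>> send_rows(
  plan=[
    {"linear":[0.0001,0.0038,0],"delta_rot":[0,0,0],"fingers":0.022},
    {"linear":[-0.0001,0.0038,0],"delta_rot":[0,0,0],"fingers":0.022},
    {"linear":[-0.0004,0.0038,0],"delta_rot":[0,0,0],"fingers":0.022},
    {"linear":[-0.0007,0.0038,0],"delta_rot":[0,0,0],"fingers":0.022},
    {"linear":[-0.0009,0.0037,0],"delta_rot":[0,0,0],"fingers":0.022},
    {"linear":[-0.0012,0.0036,0],"delta_rot":[0,0,0],"fingers":0.022},
    {"linear":[-0.0014,0.0036,0],"delta_rot":[0,0,0],"fingers":0.022},
    {"linear":[-0.0017,0.0034,0],"delta_rot":[0,0,0],"fingers":0.022},
    {"linear":[-0.0019,0.0033,0],"delta_rot":[0,0,0],"fingers":0.022},
    {"linear":[-0.0022,0.0032,0],"delta_rot":[0,0,0],"fingers":0.022},
    {"linear":[-0.0024,0.003,0],"delta_rot":[0,0,0],"fingers":0.022},
    {"linear":[-0.0026,0.0028,0],"delta_rot":[0,0,0],"fingers":0.022},
  ],
)

```text
clock: 16.15
position: [0.589, -0.1137, 0.1136]
ee_rot: [-0.01, 0.99, -0.137, -0.0]
contact_force: [0.1, 5.2, -0.3]
width: 0.0253
```

```bash
python3 -c "
from crank import *
rows(12,4);to(0,0,0,-15.7)"
```

```text
t 16.15 ang -54.6 r 0.0539 z 0.1136 yaw -15.8 tilt [0.002 0.019] w 0.0253 F [ 0.1  5.2 -0.3] Ft(cw) -3.0
[[-2.5, 2.9], [-2.7, 2.7], [-2.9, 2.5], [-3.1, 2.3], [-3.2, 2.1], [-3.4, 1.9], [-3.5, 1.6], [-3.6, 1.4], [-3.7, 1.1], [-3.7, 0.9], [-3.8, 0.6], [-3.8, 0.3]]
t 16.15 pos [ 0.589  -0.1137  0.1136] yaw -15.79 w 0.0253 F [ 0.1  5.2 -0.3] j6 [-0.32  0.42  1.66  0.02  1.07 -0.05]
tool lin [-0.5973  0.0531  0.1147] rot [-1.1   0.2  -0.09]
```

>>> send_rows(
  plan=[
    {"linear":[-0.0025,0.0029,0],"delta_rot":[-0.1,0,0],"fingers":0.022},
    {"linear":[-0.0027,0.0027,0],"delta_rot":[-0.1,0,0],"fingers":0.022},
    {"linear":[-0.0029,0.0025,0],"delta_rot":[-0.1,0,0],"fingers":0.022},
    {"linear":[-0.0031,0.0023,0],"delta_rot":[-0.1,0,0],"fingers":0.022},
    {"linear":[-0.0032,0.0021,0],"delta_rot":[-0.1,0,0],"fingers":0.022},
    {"linear":[-0.0034,0.0019,0],"delta_rot":[-0.1,0,0],"fingers":0.022},
    {"linear":[-0.0035,0.0016,0],"delta_rot":[-0.1,0,0],"fingers":0.022},
    {"linear":[-0.0036,0.0014,0],"delta_rot":[-0.1,0,0],"fingers":0.022},
  ],
)

```text
clock: 16.82
position: [0.5709, -0.1212, 0.1137]
ee_rot: [-0.008, 0.99, -0.139, 0.011]
contact_force: [5.0, 4.0, -2.5]
width: 0.025
```

```bash
python3 -c "
from crank import *
rows(12,4);to(0,0,0,-15.7)"
```

```text
t 16.82 ang -75.7 r 0.0532 z 0.1137 yaw -16.0 tilt [0.024 0.013] w 0.025 F [ 5.   4.  -2.5] Ft(cw) -5.9
[[-3.4, 1.8], [-3.5, 1.6], [-3.6, 1.3], [-3.7, 1.1], [-3.7, 0.8], [-3.8, 0.6], [-3.8, 0.3], [-3.8, 0.0], [-3.8, -0.2], [-3.8, -0.5], [-3.8, -0.8], [-3.7, -1.0]]
t 16.82 pos [ 0.5709 -0.1212  0.1137] yaw -16.05 w 0.025 F [ 5.   4.  -2.5] j6 [-0.34  0.39  1.71  0.02  1.02 -0.07]
tool lin [-0.5844  0.0432  0.1012] rot [-1.08 -1.15 -0.34]
```

>>> send_rows(
  plan=[
    {"linear":[-0.0042,0.0021,0],"delta_rot":[-0.2,-0.2,0],"fingers":0.022},
    {"linear":[-0.0044,0.0018,0],"delta_rot":[-0.2,-0.2,0],"fingers":0.022},
    {"linear":[-0.0046,0.0015,0],"delta_rot":[-0.2,-0.2,0],"fingers":0.022},
    {"linear":[-0.0047,0.0012,0],"delta_rot":[-0.2,-0.2,0],"fingers":0.022},
    {"linear":[-0.0048,0.0009,0],"delta_rot":[-0.2,-0.2,0],"fingers":0.022},
    {"linear":[-0.0048,0.0006,0],"delta_rot":[-0.2,-0.2,0],"fingers":0.022},
    {"linear":[-0.0048,0.0003,0],"delta_rot":[-0.2,-0.2,0],"fingers":0.022},
    {"linear":[-0.0048,0,0],"delta_rot":[-0.2,-0.2,0],"fingers":0.022},
  ],
)

```text
clock: 17.48
position: [0.5548, -0.1223, 0.1137]
ee_rot: [0.003, 0.99, -0.142, 0.018]
contact_force: [7.8, 0.7, -4.9]
width: 0.0254
```

```bash
python3 -c "
from crank import *
rows(12,5);to(0,0,0,-15.7)"
```

```text
t 17.48 ang -93.2 r 0.0527 z 0.1137 yaw -16.4 tilt [ 0.036 -0.01 ] w 0.0254 F [ 7.8  0.7 -4.9] Ft(cw) -7.7
[[-4.7, 0.9], [-4.8, 0.5], [-4.8, 0.1], [-4.8, -0.4], [-4.7, -0.8], [-4.6, -1.2], [-4.5, -1.6], [-4.4, -2.0], [-4.2, -2.4], [-4.0, -2.7], [-3.7, -3.0], [-3.4, -3.4]]
t 17.48 pos [ 0.5548 -0.1223  0.1137] yaw -16.37 w 0.0254 F [ 7.8  0.7 -4.9] j6 [-0.34  0.36  1.76  0.    0.98 -0.06]
tool lin [-0.5706  0.039   0.0926] rot [ 0.   -2.13 -0.67]
```

>>> send_rows(
  plan=[
    {"linear":[-0.006,0.0011,0],"delta_rot":[0,-0.7,-0.1],"fingers":0.022},
    {"linear":[-0.006,0.0008,0],"delta_rot":[0,-0.7,-0.1],"fingers":0.022},
    {"linear":[-0.006,0.0004,0],"delta_rot":[0,-0.7,-0.1],"fingers":0.022},
    {"linear":[-0.006,0,0],"delta_rot":[0,-0.7,-0.1],"fingers":0.022},
    {"linear":[-0.006,-0.0004,0],"delta_rot":[0,-0.7,-0.1],"fingers":0.022},
    {"linear":[-0.006,-0.0008,0],"delta_rot":[0,-0.7,-0.1],"fingers":0.022},
    {"linear":[-0.0059,-0.0012,0],"delta_rot":[0,-0.7,-0.1],"fingers":0.022},
    {"linear":[-0.0058,-0.0015,0],"delta_rot":[0,-0.7,-0.1],"fingers":0.022},
  ],
)

```text
clock: 18.15
position: [0.546, -0.1212, 0.1138]
ee_rot: [0.002, 0.99, -0.137, 0.009]
contact_force: [10.0, -3.3, -8.1]
width: 0.0252
```

```bash
python3 -c "
from crank import *
rows(12,6);to(0,0,0,-15.7)"
```

```text
t 18.15 ang -102.9 r 0.0528 z 0.1138 yaw -15.8 tilt [ 0.018 -0.006] w 0.0252 F [10.  -3.3 -8.1] Ft(cw) -10.5
[[-5.8, -0.0], [-5.7, -0.6], [-5.6, -1.2], [-5.5, -1.8], [-5.3, -2.3], [-5.0, -2.9], [-4.7, -3.4], [-4.3, -3.9], [-3.8, -4.3], [-3.4, -4.7], [-2.9, -5.0], [-2.3, -5.3]]
t 18.15 pos [ 0.546  -0.1212  0.1138] yaw -15.79 w 0.0252 F [10.  -3.3 -8.1] j6 [-0.34  0.36  1.76  0.    1.   -0.07]
tool lin [-0.5605  0.032   0.1032] rot [ 0.03 -1.09 -0.09]
```

>>> send_rows(
  plan=[
    {"linear":[-0.0085,0,0],"delta_rot":[0,-0.3,0],"fingers":0.022},
    {"linear":[-0.0085,-0.0005,0],"delta_rot":[0,-0.3,0],"fingers":0.022},
    {"linear":[-0.0084,-0.0011,0],"delta_rot":[0,-0.3,0],"fingers":0.022},
    {"linear":[-0.0083,-0.0017,0],"delta_rot":[0,-0.3,0],"fingers":0.022},
    {"linear":[-0.0082,-0.0022,0],"delta_rot":[0,-0.3,0],"fingers":0.022},
    {"linear":[-0.008,-0.0028,0],"delta_rot":[0,-0.3,0],"fingers":0.022},
  ],
)

```text
clock: 18.65
position: [0.5381, -0.1186, 0.1142]
ee_rot: [0.01, 0.99, -0.138, 0.034]
contact_force: [8.2, -7.3, -4.6]
width: 0.0253
```

```bash
python3 -c "
from crank import *
rows(12,8);to(0,0,0,-15.7)"
```

```text
t 18.65 ang -111.9 r 0.0527 z 0.1142 yaw -15.9 tilt [ 0.064 -0.03 ] w 0.0253 F [ 8.2 -7.3 -4.6] Ft(cw) -10.4
[[-7.5, -1.3], [-7.3, -2.4], [-6.9, -3.4], [-6.3, -4.3], [-5.7, -5.1], [-4.9, -5.9], [-4.1, -6.5], [-3.1, -7.0], [-2.1, -7.4], [-1.1, -7.6], [0.0, -7.7], [1.1, -7.6]]
t 18.65 pos [ 0.5381 -0.1186  0.1142] yaw -15.86 w 0.0253 F [ 8.2 -7.3 -4.6] j6 [-0.34  0.33  1.82 -0.01  0.92 -0.06]
tool lin [-0.5567  0.0321  0.0757] rot [ 0.65 -4.02 -0.18]
```

>>> send_rows(
  plan=[
    {"linear":[-0.0083,-0.0015,0],"delta_rot":[0.2,-1.5,0],"fingers":0.022},
    {"linear":[-0.008,-0.0022,0],"delta_rot":[0.2,-1.5,0],"fingers":0.022},
    {"linear":[-0.0077,-0.0028,0],"delta_rot":[0.2,-1.5,0],"fingers":0.022},
    {"linear":[-0.0075,-0.0034,0],"delta_rot":[0.2,-1.5,0],"fingers":0.022},
    {"linear":[-0.0073,-0.0038,0],"delta_rot":[0.2,-1.5,0],"fingers":0.022},
    {"linear":[-0.007,-0.0042,0],"delta_rot":[0.2,-1.5,0],"fingers":0.022},
  ],
)

```text
clock: 19.15
position: [0.535, -0.1168, 0.1148]
ee_rot: [0.009, 0.991, -0.136, -0.002]
contact_force: [6.6, -11.5, -11.6]
width: 0.025
```

```bash
python3 -c "
from crank import *
rows(12,8);to(0,0,0,-15.7)"
```

```text
t 19.15 ang -115.8 r 0.0523 z 0.1148 yaw -15.6 tilt [-0.007 -0.018] w 0.025 F [  6.6 -11.5 -11.6] Ft(cw) -10.9
[[-7.4, -1.9], [-7.1, -2.9], [-6.6, -3.9], [-6.0, -4.7], [-5.3, -5.5], [-4.5, -6.2], [-3.6, -6.8], [-2.6, -7.2], [-1.6, -7.5], [-0.5, -7.7], [0.6, -7.7], [1.6, -7.5]]
t 19.15 pos [ 0.535  -0.1168  0.1148] yaw -15.65 w 0.025 F [  6.6 -11.5 -11.6] j6 [-0.33  0.35  1.77 -0.02  1.02 -0.05]
tool lin [-0.5465  0.0296  0.1162] rot [1.09 0.09 0.05]
```

```bash
sed -i 's/S=np.array.*/S=np.array([.5585,-.0677])/' crank.py
```

>>> send_rows(
  plan=[
    {"linear":[-0.011,-0.0025,0.001],"delta_rot":[0.2,0,0],"fingers":0.022},
    {"linear":[-0.0107,-0.0033,0.001],"delta_rot":[0.2,-0.3,0],"fingers":0.022},
    {"linear":[-0.0104,-0.004,0.001],"delta_rot":[0.2,-0.5,0],"fingers":0.022},
    {"linear":[-0.01,-0.0048,0.001],"delta_rot":[0.2,-0.5,0],"fingers":0.022},
    {"linear":[-0.0095,-0.0055,0.001],"delta_rot":[0.2,-0.5,0],"fingers":0.022},
    {"linear":[-0.009,-0.0062,0.001],"delta_rot":[0.2,-0.5,0],"fingers":0.022},
  ],
)

```text
clock: 19.65
position: [0.5304, -0.1143, 0.1145]
ee_rot: [0.025, 0.991, -0.131, 0.032]
contact_force: [8.3, -19.9, -2.8]
width: 0.0252
```

```bash
python3 -c "
from crank import *
rows(12,10);to(0,0,0,-15.7)"
```

```text
t 19.65 ang -121.1 r 0.0545 z 0.1145 yaw -15.0 tilt [ 0.056 -0.058] w 0.0252 F [  8.3 -19.9  -2.8] Ft(cw) -17.4
[[-8.9, -3.4], [-8.2, -4.9], [-7.2, -6.3], [-6.0, -7.4], [-4.6, -8.4], [-3.1, -9.1], [-1.5, -9.5], [0.2, -9.6], [1.8, -9.4], [3.4, -8.9], [4.9, -8.2], [6.3, -7.2]]
t 19.65 pos [ 0.5304 -0.1143  0.1145] yaw -15.0 w 0.0252 F [  8.3 -19.9  -2.8] j6 [-0.32  0.32  1.84 -0.05  0.92 -0.03]
tool lin [-0.5485  0.0236  0.0776] rot [ 2.36 -4.    0.62]
```

```bash
python3 - <<'E'
from h import *
im=manip.get_image("top")[:,:,::-1];cv2.imwrite("pics/t3.png",im)
im2=manip.get_image("side")[:,:,::-1];cv2.imwrite("pics/s3.png",im2)
A=cv2.resize(im[195:275,245:395],(750,400),interpolation=cv2.INTER_CUBIC)
B=cv2.resize(im2[170:290,250:390],None,fx=5,fy=5,interpolation=cv2.INTER_CUBIC)
A=cv2.resize(A,(400,213));B=cv2.resize(B,(700,600))
B[:213,:400]=np.where(True,B[:213,:400],0)
cv2.imwrite("pics/p5.png",np.hstack([B,np.zeros((600,100,3),np.uint8)]))
E
```

```text
(no output)
```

View pics/p5.png

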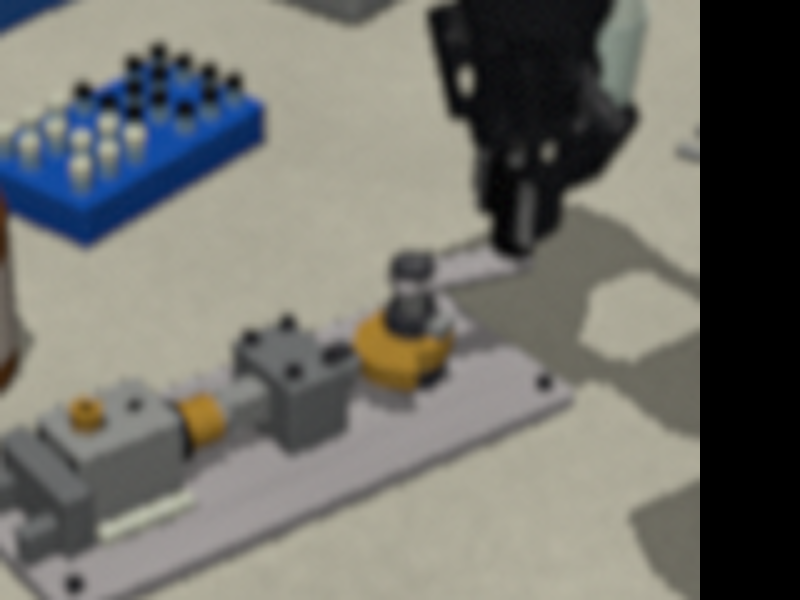

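The side view shows nothing blocking: the fingers are above the arm, and the cam drop edge faces the camera, as predicted (about 60° before the roller). My push was aimed too far inward, so I'm redirecting it along the tangent.

>>> send_rows(
  plan=[
    {"linear":[-0.011,-0.003,0],"delta_rot":[0.5,-1,0],"fingers":0.022},
    {"linear":[-0.011,-0.0032,0],"delta_rot":[0.5,-1,0],"fingers":0.022},
    {"linear":[-0.011,-0.0035,0],"delta_rot":[0.5,-1,0],"fingers":0.022},
    {"linear":[-0.011,-0.0037,0],"delta_rot":[0.5,-1,0],"fingers":0.022},
    {"linear":[-0.011,-0.004,0],"delta_rot":[0.5,-1,0],"fingers":0.022},
    {"linear":[-0.011,-0.0043,0],"delta_rot":[0.5,-1,0],"fingers":0.022},
  ],
)

```text
clock: 20.25
position: [0.5175, -0.1053, 0.1146]
ee_rot: [0.01, 0.991, -0.13, 0.031]
contact_force: [16.3, -10.8, -13.4]
width: 0.025
```

```bash
python3 -c "
from crank import *
rows(6,10);to(0,0,0,-15.7)"
```

```text
t 20.25 ang -137.4 r 0.0556 z 0.1146 yaw -14.9 tilt [ 0.059 -0.029] w 0.025 F [ 16.3 -10.8 -13.4] Ft(cw) -19.0
[[-7.6, -5.8], [-6.5, -7.1], [-5.1, -8.1], [-3.7, -8.9], [-2.1, -9.4], [-0.4, -9.6]]
t 20.25 pos [ 0.5175 -0.1053  0.1146] yaw -14.88 w 0.025 F [ 16.3 -10.8 -13.4] j6 [-0.33  0.3   1.86 -0.01  0.91 -0.06]
tool lin [-0.5336  0.0301  0.0806] rot [ 0.7  -3.72  0.8 ]
```

>>> send_rows(
  plan=[
    {"linear":[-0.0085,-0.0055,0],"delta_rot":[0.3,-1,0.2],"fingers":0.022},
    {"linear":[-0.0083,-0.0058,0],"delta_rot":[0.3,-1,0.2],"fingers":0.022},
    {"linear":[-0.008,-0.006,0],"delta_rot":[0.3,-1,0.2],"fingers":0.022},
  ],
)

```text
clock: 20.5
position: [0.5131, -0.0994, 0.1145]
ee_rot: [0.013, 0.991, -0.132, 0.022]
contact_force: [8.4, -13.1, -8.4]
width: 0.0253
```

```bash
python3 -c "
from crank import *
rows(6,8);to(0,0,0,-15.7)"
```

```text
t 20.5 ang -145.1 r 0.0553 z 0.1145 yaw -15.1 tilt [ 0.041 -0.031] w 0.0253 F [  8.4 -13.1  -8.4] Ft(cw) -15.5
[[-5.5, -5.3], [-4.7, -6.0], [-3.8, -6.6], [-2.9, -7.1], [-1.9, -7.4], [-0.8, -7.6]]
t 20.5 pos [ 0.5131 -0.0994  0.1145] yaw -15.14 w 0.0253 F [  8.4 -13.1  -8.4] j6 [-0.31  0.3   1.86 -0.02  0.93 -0.04]
tool lin [-0.5261  0.0364  0.0903] rot [ 1.08 -2.73  0.53]
```

>>> send_rows(
  plan=[
    {"linear":[-0.0068,-0.0066,0],"delta_rot":[0.3,-0.8,0.2],"fingers":0.022},
    {"linear":[-0.0063,-0.007,0],"delta_rot":[0.3,-0.8,0.2],"fingers":0.022},
  ],
)

```text
clock: 20.67
position: [0.5099, -0.0937, 0.1144]
ee_rot: [0.015, 0.991, -0.133, 0.015]
contact_force: [1.1, -11.4, -1.8]
width: 0.0253
```

```bash
python3 -c "
from crank import *
rows(6,6);to(0,0,0,-15.7)"
```

```text
t 20.67 ang -151.9 r 0.0551 z 0.1144 yaw -15.3 tilt [ 0.026 -0.033] w 0.0253 F [  1.1 -11.4  -1.8] Ft(cw) -10.5
[[-3.7, -4.4], [-3.3, -4.7], [-2.7, -5.1], [-2.2, -5.3], [-1.6, -5.5], [-1.0, -5.7]]
t 20.67 pos [ 0.5099 -0.0937  0.1144] yaw -15.29 w 0.0253 F [  1.1 -11.4  -1.8] j6 [-0.3   0.3   1.86 -0.03  0.95 -0.02]
tool lin [-0.5202  0.0417  0.0978] rot [ 1.41 -1.96  0.38]
```

>>> send_rows(
  plan=[
    {"linear":[-0.0038,-0.0047,0],"delta_rot":[0.4,-0.6,0.1],"fingers":0.022},
    {"linear":[-0.0033,-0.005,0],"delta_rot":[0.4,-0.6,0.1],"fingers":0.022},
  ],
)

```text
clock: 20.83
position: [0.508, -0.0895, 0.1144]
ee_rot: [0.012, 0.991, -0.134, 0.008]
contact_force: [-0.5, -5.8, -2.5]
width: 0.025
```

```bash
python3 -c "
from crank import *
rows(6,5);to(0,0,0,-15.7)"
```

```text
t 20.83 ang -156.7 r 0.055 z 0.1144 yaw -15.4 tilt [ 0.013 -0.026] w 0.025 F [-0.5 -5.8 -2.5] Ft(cw) -5.1
[[-2.8, -3.9], [-2.5, -4.1], [-2.1, -4.3], [-1.7, -4.5], [-1.3, -4.6], [-0.9, -4.7]]
t 20.83 pos [ 0.508  -0.0895  0.1144] yaw -15.36 w 0.025 F [-0.5 -5.8 -2.5] j6 [-0.3   0.3   1.86 -0.03  0.96 -0.01]
tool lin [-0.5157  0.0461  0.1053] rot [ 1.22 -1.14  0.33]
```

>>> send_rows(
  plan=[
    {"linear":[-0.0026,-0.0036,0],"delta_rot":[0.4,-0.4,0.1],"fingers":0.022},
    {"linear":[-0.0022,-0.0036,0],"delta_rot":[0.4,-0.3,0.1],"fingers":0.022},
    {"linear":[0,0,0],"delta_rot":[0,0,0],"fingers":0.022},
    {"linear":[0,0,0],"delta_rot":[0,0,0],"fingers":0.022},
  ],
)

```text
clock: 21.17
position: [0.507, -0.0871, 0.1144]
ee_rot: [0.008, 0.991, -0.135, 0.005]
contact_force: [-0.1, 1.0, -1.2]
width: 0.0248
```

```bash
python3 - <<'E'
from crank import *
rows(3,4)
to(0,0,0,-15.7)
im=manip.get_image("top")[:,:,::-1];cv2.imwrite("pics/t4.png",im)
im2=manip.get_image("side")[:,:,::-1];cv2.imwrite("pics/s4.png",im2)
B=cv2.resize(im2[205:275,255:365],(800,509),interpolation=cv2.INTER_CUBIC)
# predicted roller direction & cam outline for the estimated phase
a=np.degrees(np.arctan2(*(manip.get_state()["position"][:2]-S)[::-1]));ph=-35+(a-69.6)
print("drop at",(ph)%360,"deg; roller 74.3; dwell mid",(ph-15)%360)
th=np.radians(np.arange(0,361,2));rel=(ph-np.degrees(th))%360
r=np.where(rel<30,39,np.where(rel<120,39-17*(rel-30)/90,22))/1e3
for z in(.036,):
    q=((px("side",np.c_[S[0]+r*np.cos(th),S[1]+r*np.sin(th),0*th+.045])-[255,205]+.5)*[800/110,509/70]).astype(np.int32)
    cv2.polylines(B,[q],True,(0,0,255),1)
cv2.imwrite("pics/p6.png",B)
E
```

```text
t 21.17 ang -159.4 r 0.055 z 0.1144 yaw -15.5 tilt [ 0.008 -0.017] w 0.0248 F [-0.1  1.  -1.2] Ft(cw) 1.0
[[-2.2, -3.2], [-1.9, -3.3], [-1.7, -3.4]]
t 21.17 pos [ 0.507  -0.0871  0.1144] yaw -15.55 w 0.0248 F [-0.1  1.  -1.2] j6 [-0.3   0.3   1.85 -0.02  0.97 -0.01]
tool lin [-0.5132  0.0504  0.1087] rot [ 0.83 -0.72  0.15]
drop at 96.00478379602953 deg; roller 74.3; dwell mid 81.00478379602953
```

View pics/p6.png

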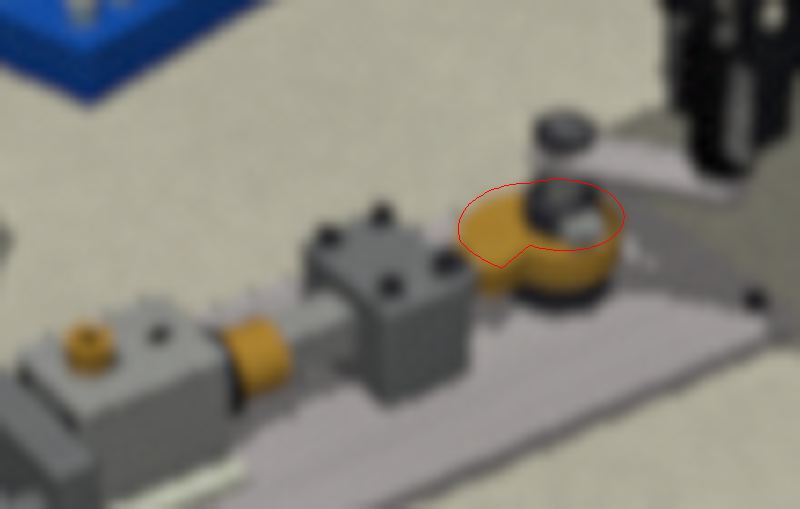

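The side view confirms it: the drop edge (crop (500,270)) is about 20° past the roller line. The cam outline fits, and the handle force is about 0 at rest, so the roller is on the dwell. I'll nudge about 5° further to the middle.

>>> send_rows(
  plan=[
    {"linear":[-0.002,-0.0033,0],"delta_rot":[0.3,-0.2,0],"fingers":0.022},
    {"linear":[-0.0015,-0.0028,0],"delta_rot":[0.3,-0.2,0],"fingers":0.022},
    {"linear":[0,0,0],"delta_rot":[0,0,0],"fingers":0.022},
    {"linear":[0,0,0],"delta_rot":[0,0,0],"fingers":0.022},
  ],
)

```text
clock: 21.6
position: [0.5058, -0.0832, 0.1144]
ee_rot: [0.006, 0.991, -0.134, 0.004]
contact_force: [0.3, -0.8, -3.7]
width: 0.0252
```

```bash
python3 -c "
from crank import *
rows(3,4);to(0,0,0,-15.7)"
```

```text
t 21.6 ang -163.6 r 0.055 z 0.1144 yaw -15.3 tilt [ 0.006 -0.013] w 0.0252 F [ 0.3 -0.8 -3.7] Ft(cw) -0.8
[[-1.9, -3.3], [-1.7, -3.5], [-1.4, -3.6]]
t 21.6 pos [ 0.5058 -0.0832  0.1144] yaw -15.35 w 0.0252 F [ 0.3 -0.8 -3.7] j6 [-0.29  0.3   1.86 -0.01  0.97 -0.02]
tool lin [-0.5108  0.0525  0.1103] rot [ 0.6  -0.53  0.35]
```

>>> send_rows(
  plan=[
    {"linear":[0,0,0],"delta_rot":[0,0,0],"fingers":0.03},
    {"linear":[0,0,0],"delta_rot":[0,0,0],"fingers":0.04},
    {"linear":[0,0,0],"delta_rot":[0,0,0],"fingers":0.05},
    {"linear":[0,0,0],"delta_rot":[0,0,0],"fingers":0.055},
    {"linear":[0,0,0],"delta_rot":[0,0,0],"fingers":0.055},
  ],
)

```text
clock: 22.02
position: [0.508, -0.0829, 0.1153]
ee_rot: [0.006, 0.991, -0.133, 0.007]
contact_force: [-0.1, 0.1, 0.3]
width: 0.0552
```

```bash
python3 -c "
from crank import *
to(.5058,-.0832,.2,-15.7)"
```

```text
t 22.02 pos [ 0.508  -0.0829  0.1153] yaw -15.33 w 0.0552 F [-0.1  0.1  0.3] j6 [-0.29  0.3   1.85 -0.01  0.97 -0.02]
tool lin [-0.0008  0.0017 -0.0847] rot [ 0.54 -0.84  0.36]
```

>>> send_rows(
  plan=[
    {"linear":[-0.0015,0.0005,-0.006],"delta_rot":[0.1,-0.2,0],"fingers":0.06},
    {"linear":[0,0,-0.01],"delta_rot":[0,0,0],"fingers":0.06},
    {"linear":[0,0,-0.012],"delta_rot":[0,0,0],"fingers":0.06},
    {"linear":[0,0,-0.015],"delta_rot":[0,0,0],"fingers":0.06},
    {"linear":[0,0,-0.02],"delta_rot":[0,0,0],"fingers":0.06},
    {"linear":[0,0,-0.025],"delta_rot":[0,0,0],"fingers":0.06},
    {"linear":[0,0,-0.025],"delta_rot":[0,0,0],"fingers":0.06},
    {"linear":[-0.03,0,0],"delta_rot":[0,0,0],"fingers":0.06},
    {"linear":[-0.035,0,0],"delta_rot":[0,0,0],"fingers":0.06},
    {"linear":[-0.035,0,0],"delta_rot":[0,0,0],"fingers":0.06},
    {"linear":[-0.03,0,0],"delta_rot":[0,0,0],"fingers":0.06},
    {"linear":[0,0,0],"delta_rot":[0,0,0],"fingers":0.06},
  ],
)

```text
clock: 23.02
position: [0.3787, -0.0471, 0.2413]
ee_rot: [0.005, 0.991, -0.134, 0.011]
contact_force: [0.4, 0.7, -0.1]
width: 0.0601
```

```bash
python3 - <<'E'
from cam import *
im=manip.get_image("top")[:,:,::-1];cv2.imwrite("pics/t5.png",im)
b=fit(im,(.5578,-.0697))
im2=manip.get_image("side")[:,:,::-1]
A=cv2.resize(im[195:275,245:395],(800,427),interpolation=cv2.INTER_CUBIC)
B=cv2.resize(im2[190:300,230:370],(800,629),interpolation=cv2.INTER_CUBIC)
c=np.vstack([A,B]);cv2.imwrite("pics/p7.png",cv2.resize(c,(450,594)))
print(manip.get_state()["clock"],manip.get_state()["position"])
E
```

```text
[(0.613, 96.0, 0.035, 0.003, 0.0), (0.607, 92.0, 0.035, 0.003, 0.0), (0.599, 100.0, 0.035, 0.003, 0.0), (0.588, 96.0, 0.05, 0.0, 0.003)]
23.1167 [ 0.38396619 -0.04886553  0.24213808]
```

View pics/p7.png

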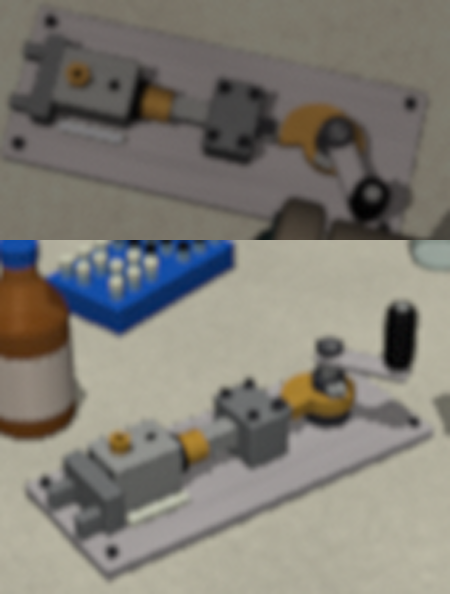

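```bash
python3 -c "
from rig import manip
print(manip.sign_off())"
```

```text
the job is handed in; nothing more can be done
None
```

The steel pump head is in the nest, clamped against the fence with the roller on the cam's dwell. The job is handed in at about 23 s of the 70 s; no verdict is reported back.

**What I did:** I set the head between the rails, let go, gripped the handle at 35 N and cranked about 233° clockwise. I let go of the handle and lifted the arm clear.

**Checks that agree:**
- **Handle force:** the tangential force rose during the rise, then fell to about 0 to 1 N at rest.
- **Cam position:** the cam fit in the last top picture puts the drop 18–22° past the roller. That is inside the 30° dwell, a little before its middle from the roller's side.
- **After letting go:** the crank stayed where I left it, and the head looks flush against the fence, square and between the rails.

**Not confirmed or off:**
- **Pad force:** it can't be measured, so I infer it from the dwell.
- **Push on the handle:** tangential force peaked near 19 N, above the stated 10 N or so, because I pushed partly inward for a few rows. The total wrist force stayed under about 25 N in every reading.
- **Nest and crank axis:** the fence and pad gave nest positions about 2.4 mm apart, so I used a point between them. My first camshaft axis was about 2 mm off, and I corrected it while cranking.
- **Cam fit quality:** the last fit is weaker than the first (overlap 0.61 against 0.76), but it agrees with the crank angle to within a few degrees.

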